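Raise a boxed find to the scan height with a ratchet lift

TASK

Set the small cardboard finds box upright in the middle of the lift's platform and let go, then flip the red pawl lever on the ratchet handle over to its green dot. Then swing the handle by its black knob forth and back, several strokes, until the platform's yellow pointer is level with the red mark on the height gauge, and finally bring the handle back to its parking stop, leaving the pawl lever at green, the box on the platform and the other things on the desk in their places.

Things in the scene. Friction and masses are not known exactly. Their poses are not given: they have to be found in the camera images.
- find_box_center (a point): centre of the loose brown cardboard finds box, 64 (its x) x 89 (its y) x 40 mm tall, about 0.07 kg, lid fixed; point half-way up; stands flat on the desk
- platform_center (a point): centre of the top face of the lift's platform: level aluminium plate, black rubber top, 120 (x) x 130 (y) mm, 76 mm above the desk at the start, rises straight up. Axes are the lift's: z up, y from the ratchet to the platform, x away from the robot. The lift is fixed to the desk; its gauge post at +y ends 145 mm above the desk
- yellow_pointer (a point): middle of the thin yellow pointer that sticks out of the platform beside the gauge post and rises with the platform (3 mm thick)
- red_mark (a point): middle of the red collar, 8 mm high, on the aluminium gauge post beside the platform (at the platform's +y side): the height the yellow pointer must reach. It is fixed and 31 to 46 mm above the pointer's start
- ratchet_handle (a joint): handle angle about the ratchet's vertical axis, rad: 0 at the parking stop, grows as the knob swings clockwise from above, towards the platform; other stop 1.2. Stays where left. Pawl at green: swinging up raises the platform 20 mm per rad after up to 0.4 rad of free play at each stroke's start; swinging back clicks freely. Pawl at orange: swinging back lowers it. Needs about 5 N at the knob
- knob_center (a point): middle of the black upright turning knob at the handle's end, 25 mm diameter, 48 mm tall (top 125 mm, foot 77 mm above the desk), 130 mm from the ratchet's axis; it spins freely on its pin, so the hand need not turn with the handle. Axes are the handle's: x points from the knob to the ratchet's axis, z up
- ratchet_axis (a point): point on the ratchet's vertical axis, on top of the dark hub cap, 80 mm above the desk; axes are the handle's
- pawl_lever (a joint): angle of the red pawl lever relative to the handle, rad: -0.40 at the orange dot (lower), +0.40 at the green dot (raise), clockwise from above towards green; friction about 5 N at its tab, stays where left. Pivot on the handle, 62 mm from the ratchet's axis; the lever points from there to the axis. Green = the handle's -y side, towards the parking stop
- lever_tab (a point): centre of the upright tab of the red pawl lever, 20 mm long (along the lever, x), 9 mm thick, 30 mm tall (85 to 115 mm above the desk), 34 mm from the lever's pivot. Axes are the lever's: x from pivot to tab, y across; green lies towards -y. It travels about 26 mm from orange to green. The rest of the lever and handle round it stays below 87 mm
- putty: loose rounded teal block of modelling putty, 36 x 59 x 23 mm; to be left alone; origin under its centre
- screwdriver: loose screwdriver with red handle, 192 mm long (its y), to be left alone; origin under its middle
- glue_stick: loose yellow and red glue stick, 95 mm long, to be left alone; origin under its middle
- platform (a joint): rise of the lift's platform, m, 0 at the start, up to 0.052
Things that resemble listed ones, but are neither listed nor needed, are in the scene too. Of the things that look like the part that bears find_box_center, the largest one is meant.

How it is judged:
By the outcome, as a careful person would: the job done as asked, in the order asked, and still so for the second after the job is handed in, with the robot touching nothing.
It also fails if it takes over 72 s, if anything falls off the work surface, if the arm or the gripper's body presses on something with over 40 N, if the wrist force passes 120 N, or if a joint passes its speed limit or range.

ROBOT

A 7-joint arm with a two-finger parallel gripper is mounted at the origin on a cart in front of the work surface, level with it; the furniture and walls round the work are solid. World frame = base frame: x ahead of the robot, y to its left, z up, the work surface at z = 0. Lengths are in mm, angles in rad, forces in N, time in s.
With the tool pointing down it reaches from about 400 to 875 mm from the base axis. Payload 6.5 kg.
Tool frame: the origin (TCP) lies at the very end of the fingers, on their centre line; the grasp point (between the pads) lies 19 mm behind it (manip.grip_depth is the distance from the TCP to the grasp point, in mm); z points along the fingers, y is the direction in which the jaws open and shut (so a half turn about z gives the same grasp; the last joint's range is limited). The gripper opens to 85 mm and grips with 20 to 120 N. Pads are 22 mm wide; open, the fingers measure 114 mm over their backs; the gripper's body (76 mm by 85 mm) begins 54 mm behind the grasp point. The pads swing forward as they close: fully open they stand 13 mm farther back than shut.
Start: joints at [1.054, 0.536, -0.004, 1.538, 0.003, 1.067, -0.071], TCP at [283.19, -585.058, 231.29] pointing down, gripper open.
Joint ranges: [-2.7, 2.7], [-0.37, 2.16], [-1.27, 1.26], [0.24, 2.4], [-1.31, 4.45], [0.19, 1.91], [-2.76, 2.76]. Speed limits (rad/s): [2.39, 2.39, 3.14, 3.14, 3.14, 3.14, 3.14].

INTERFACE

Orientations are given as a 3x3 rotation matrix whose columns are the frame's x, y, z axes.
In Python, from rig import manip gives the robot as it stands. The module is installed in compiled form; this text tells all that it offers.
- The arm moves only by the tool arm_command, never from a script. Its argument "plan" is a list that holds one entry, the list of rows, each a list of 4 numbers: the shift along the tool's x, y, z in mm, then the turn about the tool's z in degrees. In form: [[[dx, dy, dz, roll], ...]]. A call has 1 to 20 rows; each row is the pose to reach, as a shift and turn from the pose commanded when the call began, along the tool's axes at that moment; what a row does not reach only later rows make up. A row lasts 1/10 s, in which the tool goes at most 50 mm and 8.59 degrees, less where a joint would pass 70% of its speed; a pose out of reach is approached as far as the arm can. A call with a gripper value outside its range is refused whole. "hand" is the opening, from 0 (shut) to 1 (fully open), set as the call begins (left out, the last holds). The fingers move at their own pace and stop on an object; the grip force is fixed at half the most. Time passes only in rows, so rows that repeat a pose let the fingers close. It gives the time, the measured TCP pose, the force and the opening at its end, in the units of the state.
- manip.sense(): the state, without advancing time (a new reading comes with each control period).
- manip.capture(name): name is "side" or "top"; returns a dict with "color" (400x640x3 uint8, red, green, blue), "camera_matrix" (3x3 intrinsics, pixels), "distortion" ([k1, k2, p1, p2, k3] as OpenCV has them; the pictures are not rectified), "R" (3x3) and "t" (3): a world point X has camera coordinates R X + t. Camera axes: x right, y down, z forward; pixel columns grow to the right and rows downward; lengths in mm; the calibration is good to about 2 mm. A picture is of the moment at which its call begins. There is no depth.
- manip.job_done(): hands the job in, once; it reports no verdict.
The state is a dict: "time": time; "joint_pos": joint angles; "joint_velocities": joint speeds; "effort": joint torques, N m; "tcp_pos": TCP position; "eef_rot": TCP orientation; "contact_force": force on the tool from outside, world axes, zero at the start; "moment": the same for the moment, N m; "opening": finger opening in mm.
Only numpy, scipy, OpenCV 4.12 (cv2) and the standard library are available. Lean on these libraries where they do the work, as an engineer would, in place of code of your own. Each camera call takes 0.05 s, during which the arm holds its last target.

## Working session

There is one attempt and no reset: what is moved stays moved. The work goes in short steps, Python scripts to look and compute and a tool call to move; the robot and the scene stay as the last step left them, time stands still between calls to the robot, and variables do not carry over. Pictures are saved under pics/ and viewed, and the job is handed in when it is done.

Besides the shell and the picture viewer there is one more tool, called after ">>>" in YAML: its name, and indented under it one key for each argument. arm_command: Moves the arm, as the interface text tells. Its arguments: {"type":"object","properties":{"plan":{"type":"array"},"hand":{"type":"number"}},"required":["plan"]}

```bash
mkdir -p pics; cat > h.py <<'E'
import numpy as np, cv2, pickle
from rig import manip
def cap(n,f):
    c=manip.capture(n); pickle.dump(c,open(f'{f}.pkl','wb'))
    cv2.imwrite(f'pics/{f}.png',cv2.cvtColor(c['color'],cv2.COLOR_RGB2BGR)); return c
def load(f): return pickle.load(open(f'{f}.pkl','rb'))
def ray(c,u,v):
    p=cv2.undistortPoints(np.array([[[u,v]]],float),c['camera_matrix'],np.array(c['distortion'],float))[0,0]
    R=np.array(c['R']);t=np.array(c['t']); return -R.T@t, R.T@np.array([p[0],p[1],1.])
def onz(c,u,v,z):
    o,d=ray(c,u,v); return o+d*(z-o[2])/d[2]
def two(c1,p1,c2,p2):
    o1,d1=ray(c1,*p1);o2,d2=ray(c2,*p2)
    s=np.linalg.lstsq(np.c_[d1,-d2],o2-o1,rcond=None)[0]
    a=o1+s[0]*d1;b=o2+s[1]*d2; return (a+b)/2,np.linalg.norm(a-b)
def proj(c,X):
    return cv2.projectPoints(np.array(X,float).reshape(-1,1,3),cv2.Rodrigues(np.array(c['R'],float))[0],np.array(c['t'],float),c['camera_matrix'],np.array(c['distortion'],float))[0][:,0]
E
python3 - <<'E'
from h import *
np.set_printoptions(precision=3,suppress=True)
for n in('side','top'):
    c=cap(n,n+'0'); R=np.array(c['R']); print(n,-R.T@np.array(c['t']),R[2])
s=manip.sense(); print(s['time'],s['tcp_pos'],s['eef_rot'],s['contact_force'],s['opening'],manip.grip_depth)
E
```

```text
side [ 528.912 1145.216  972.095] [-0.033 -0.771 -0.636]
top [ 255.927   97.334 1261.588] [ 0.189  0.002 -0.982]
0.1 [ 282.892 -584.579  230.488] [[ 0.9    0.436 -0.001]
 [ 0.436 -0.9    0.001]
 [-0.    -0.002 -1.   ]] [ 0.793  0.597 -0.025] 85.27418073773174 18.700000000000003
```

View pics/side0.png

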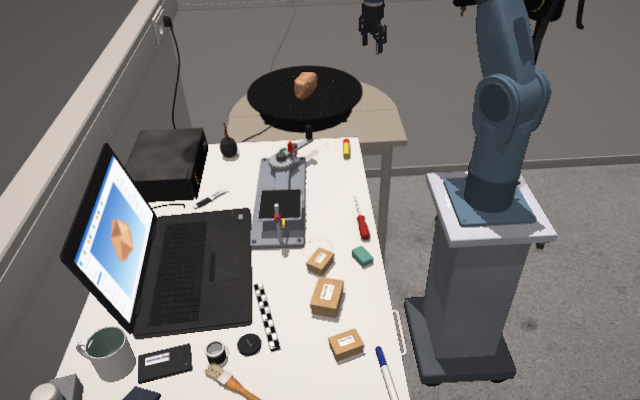

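View pics/top0.png

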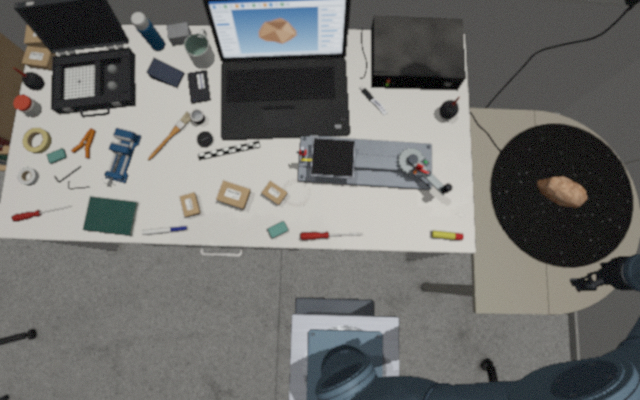

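```bash
python3 - <<'E'
from h import *
a=load('side0')['color'];b=load('top0')['color']
def crop(im,x,y,w,h,s,f): cv2.imwrite(f'pics/{f}.png',cv2.cvtColor(cv2.resize(im[y:y+h,x:x+w],None,fx=s,fy=s,interpolation=cv2.INTER_CUBIC),cv2.COLOR_RGB2BGR))
crop(a,230,120,160,120,5,'s0lift'); crop(a,270,230,130,130,4.5,'s0box')
crop(b,290,120,170,80,4.5,'t0lift'); crop(b,160,160,150,80,5,'t0box')
E
```

```text
(no output)
```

View pics/s0lift.png

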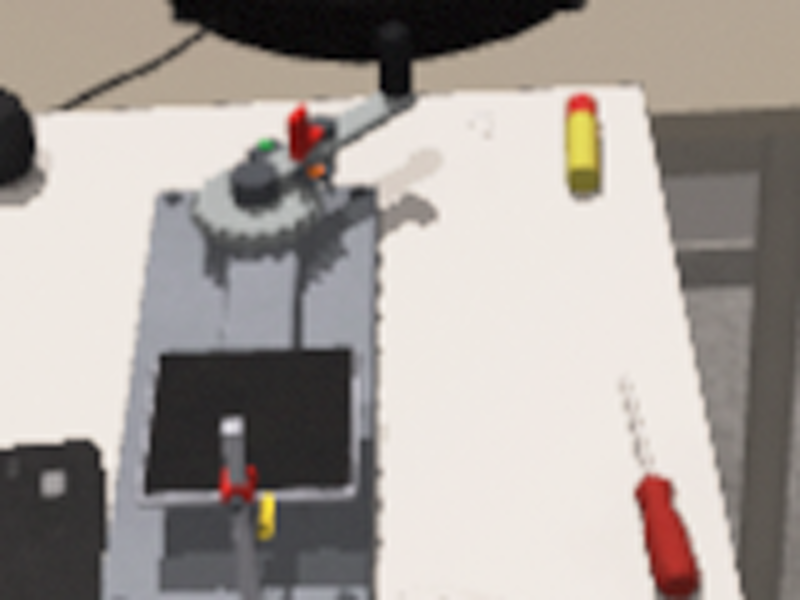

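View pics/s0box.png

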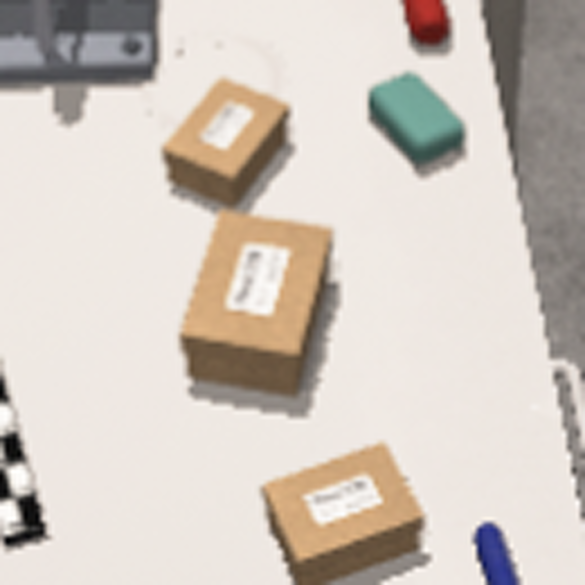

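View pics/t0lift.png

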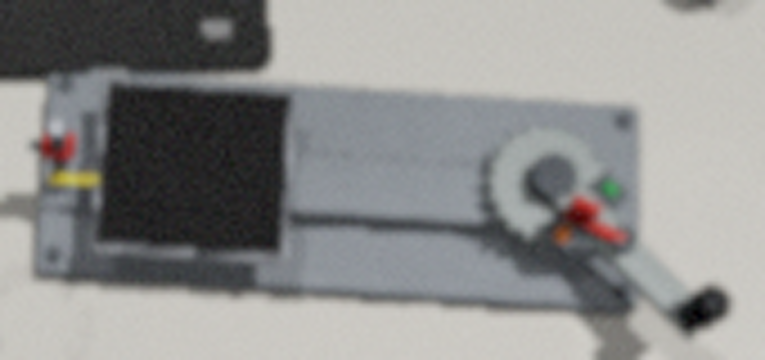

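View pics/t0box.png

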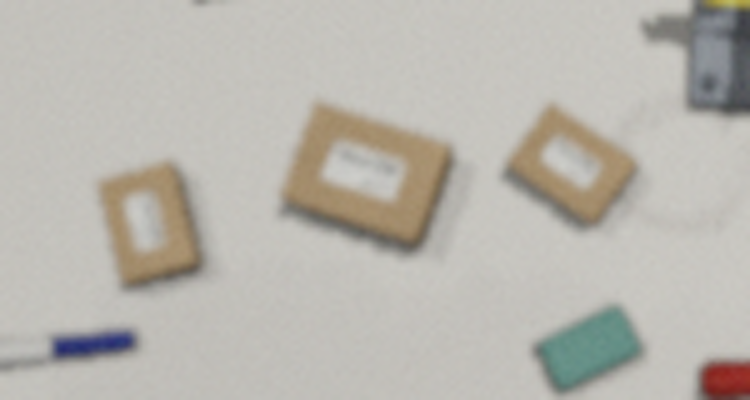

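The lift, with the pawl lever on the orange side, is at top px (300–430, 135–185), and its knob is at (446,188). The box candidates in the top view are (189,205), (233,194) and (274,193). The middle one is clearly the largest in both crops, so it is the one meant. The boxes by the black case, around (38,45), still need a size check.

```bash
python3 - <<'E'
from h import *
np.set_printoptions(precision=1,suppress=True)
t=load('top0');s=load('side0')
for n,c in(('top',t),('side',s)):
    hsv=cv2.cvtColor(c['color'],cv2.COLOR_RGB2HSV)
    def blobs(lo,hi,name,amin=6,k=None):
        m=cv2.inRange(hsv,lo,hi)
        if k: m=cv2.morphologyEx(m,cv2.MORPH_CLOSE,np.ones((k,k)))
        N,l,st,ce=cv2.connectedComponentsWithStats(m)
        for i in range(1,N):
            if st[i,4]>=amin: print(n,name,ce[i],st[i])
        return m,l
    m,l=blobs((8,60,110),(22,200,255),'brown',150,9 if n=='top' else None)
    blobs((0,150,90),(6,255,255),'red'); blobs((24,130,120),(34,255,255),'yel'); blobs((50,120,60),(80,255,255),'green'); blobs((8,190,150),(16,255,255),'orange',3)
    if n=='top':
        i=l[194,233]; 
        cs=cv2.findContours((l==i).astype(np.uint8),cv2.RETR_EXTERNAL,cv2.CHAIN_APPROX_NONE)[0][0]
        P=np.array([onz(c,*p[0],40)[:2] for p in cs],np.float32)
        print('rect@40',cv2.minAreaRect(P)); print(cv2.boxPoints(cv2.minAreaRect(P)))
E
```

```text
top brown [276.8  31. ] [260  19  35  24 590]
top brown [34.1 50. ] [ 22  25  28  41 686]
top brown [164.8 141.2] [149 126  31  34 173]
top brown [ 85.1 143.1] [ 71 128  24  30 309]
top brown [567.5 189.8] [548 176  39  30 715]
top brown [233.1 194.7] [217 182  33  27 587]
top brown [274.1 192.7] [262 182  25  22 310]
top brown [189.7 204.6] [181 193  19  24 322]
top red [ 21.6 102.3] [ 14  96  17  14 187]
top red [302.5 152.6] [300 151   6   4  10]
top red [420.7 168.1] [418 165   8   8  21]
top red [ 24.3 215.6] [ 13 212  26   8 100]
top red [313.  235.3] [301 233  27   6 136]
top red [458.6 236.3] [456 234   7   5  24]
top yel [303.2 159.2] [302 158   4   3   8]
top yel [308.5 159.5] [307 159   4   2   8]
top yel [443.6 234.9] [433 232  22   7 110]
top orange [ 90.  136.7] [ 89 134   3   6   7]
top orange [ 88.  142.5] [ 87 141   3   4   6]
rect@40 ((497.1292419433594, 349.8383483886719), (88.7687759399414, 63.12373352050781), 73.9052963256836)
[[454.5 315.9]
 [515.1 298.4]
 [539.8 383.7]
 [479.1 401.2]]
side brown [303.7  81.1] [295  72  21  25 293]
side brown [121.2 238.8] [111 220  22  41 629]
side brown [319.7 258.6] [306 248  28  22 288]
side brown [326.8 292.9] [310 275  34  35 631]
side brown [345.2 341.5] [328 328  36  28 465]
side brown [214. 371.] [205 364  19  16 182]
side brown [239.4 388.8] [225 377  36  23 288]
side red [225.5 132. ] [225 128   2   9  10]
side red [346.  140.4] [344 139   5   3  11]
side red [290.  146.5] [288 142   7  10  41]
side red [277.1 216.6] [274 213   7   7  25]
side red [362.5 226.8] [357 216  12  22 149]
side yel [345.9 148.3] [343 143   6  12  57]
side yel [283.  223.2] [282 219   3   9  21]
```

```bash
python3 - <<'E'
from h import *
np.set_printoptions(precision=1,suppress=True)
t=load('top0');s=load('side0')
for n,c,seed in(('top',t,(333,158)),('side',s,(287,199))):
    g=cv2.cvtColor(c['color'],cv2.COLOR_RGB2GRAY); print(g[seed[1],seed[0]])
    m=cv2.morphologyEx((g<62).astype(np.uint8),cv2.MORPH_CLOSE,np.ones((3,3)))
    if n=='top': m[:, :305]=0; m[:136]=0;m[:,360:]=0
    if n=='side': m=cv2.morphologyEx(m,cv2.MORPH_OPEN,np.ones((3,3)))
    N,l,st,ce=cv2.connectedComponentsWithStats(m); i=l[seed[1],seed[0]]; print(st[i],ce[i])
    cs=cv2.findContours((l==i).astype(np.uint8),cv2.RETR_EXTERNAL,cv2.CHAIN_APPROX_NONE)[0][0]
    P=np.array([onz(c,*p[0],76)[:2] for p in cs],np.float32)
    print(cv2.minAreaRect(P));print(cv2.boxPoints(cv2.minAreaRect(P)))
# knob
print('hub top',onz(t,290+552/4.5,120+178/4.5,80),'side',onz(s,230+255/5,120+172/5,80))
print('knob top',onz(t,290+712/4.5,120+300/4.5,125),'side top',onz(s,230+397/5,120+28/5,125),'side foot',onz(s,230+397/5,120+92/5,77))
print('tri knob',two(t,(290+712/4.5,120+300/4.5),s,(230+397/5,120+28/5)))
print('tab',onz(t,290+580/4.5,120+210/4.5,115),onz(s,230+300/5,120+110/5,115),two(t,(290+580/4.5,120+210/4.5),s,(230+300/5,120+110/5)))
print('green',two(t,(290+611/4.5,120+187/4.5),s,(230+266/5,120+146/5)),'or',two(t,(290+563/4.5,120+234/4.5),s,(230+316/5,120+172/5)))
print('ptr',two(t,(290+75/4.5,120+180/4.5),s,(230+266/5,120+517/5)),'red',two(t,(290+58/4.5,120+147/4.5),s,(230+238/5,120+484/5)))
def crop(im,x,y,w,h,s,f): cv2.imwrite(f'pics/{f}.png',cv2.cvtColor(cv2.resize(im[y:y+h,x:x+w],None,fx=s,fy=s,interpolation=cv2.INTER_CUBIC),cv2.COLOR_RGB2BGR))
crop(t['color'],390,140,70,60,10,'t0h');crop(s['color'],260,110,70,60,10,'s0h');crop(s['color'],255,190,50,40,14,'s0g')
E
```

```text
34
[ 312  139   42   37 1341] [332.5 157.1]
((612.7507934570312, 52.054298400878906), (118.16261291503906, 108.69097137451172), 87.55541229248047)
[[555.9  -4.7]
 [664.5  -9.3]
 [669.6 108.8]
 [561.  113.4]]
41
[259 190  41  32 999] [280.1 203.4]
((616.59619140625, 59.27737808227539), (135.20135498046875, 109.38694763183594), 89.08226013183594)
[[560.8  -7.4]
 [670.2  -9.2]
 [672.4 126. ]
 [563.  127.7]]
hub top [ 611.7 -187.9   80. ] side [ 614.6 -186.3   80. ]
knob top [ 521.1 -277.5  125. ] side top [ 519.8 -278.1  125. ] side foot [ 522. -277.   77.]
tri knob (array([ 520.4, -277.1,  125.8]), np.float64(1.0872991349177992))
tab [ 580.3 -197.1  115. ] [ 583.8 -201.1  115. ] (array([ 581.8, -197.1,  116.8]), np.float64(3.9071904629704624))
green (array([ 609. , -229.7,   70.8]), np.float64(0.6527184993792056)) or (array([ 576.3, -196.9,   70.5]), np.float64(0.640510112234349))
ptr (array([605.2, 129.2,  68.2]), np.float64(1.7902518085961023)) red (array([617.3, 140.1, 102.2]), np.float64(1.7524550332234794))
```

View pics/t0h.png

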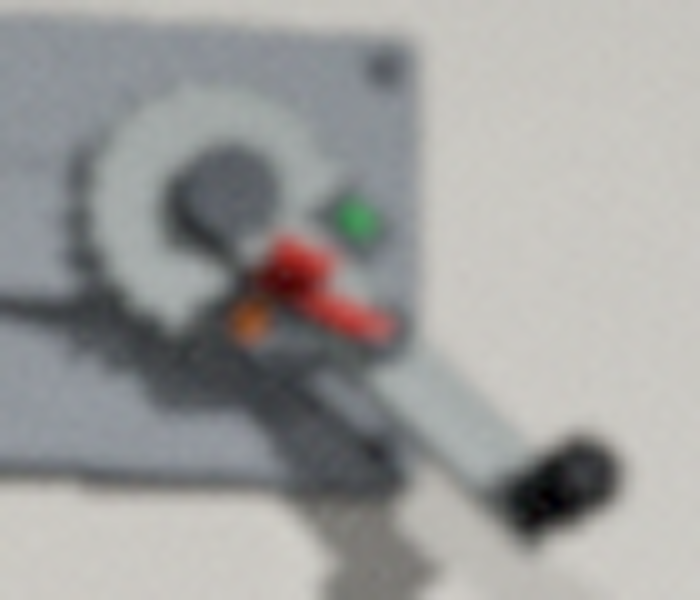

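View pics/s0h.png

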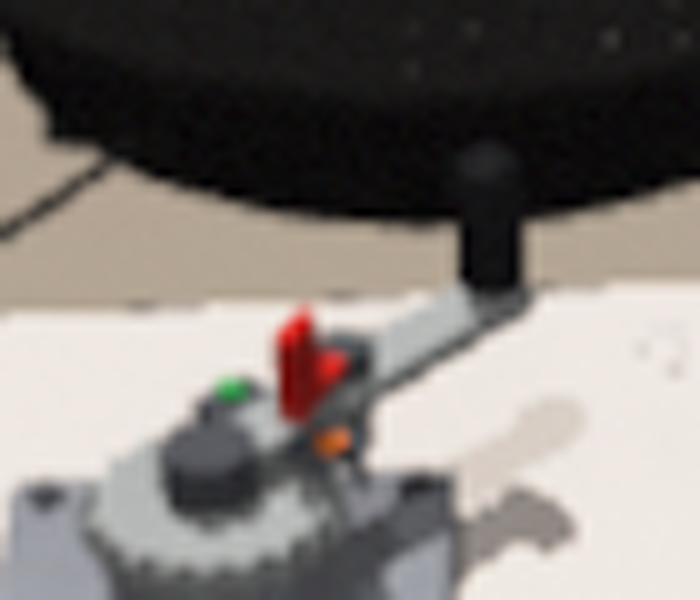

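View pics/s0g.png

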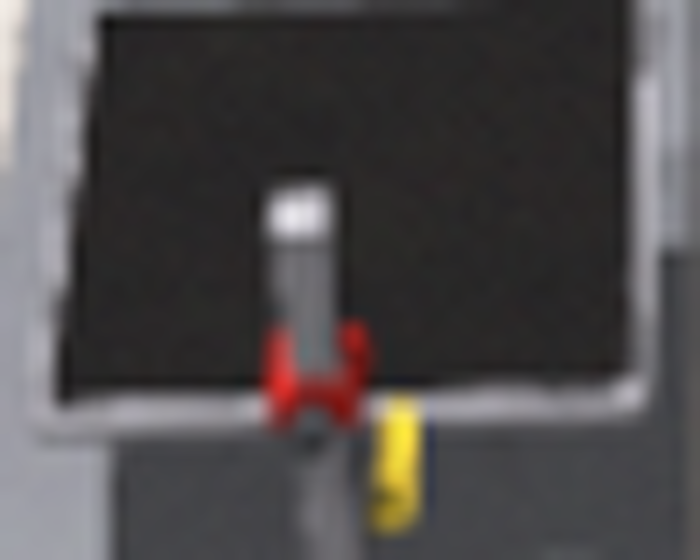

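```bash
cat >> h.py <<'E'
def rel(p,ydir=None):
    "shift in tool axes and roll (deg) from present measured pose to world p with tool y at world angle ydir(deg)"
    s=manip.sense();R=np.array(s['eef_rot']);d=R.T@(np.array(p,float)-np.array(s['tcp_pos']))
    r=0
    if ydir is not None:
        a=np.degrees(np.arctan2(R[1,1],R[0,1])); r=-((ydir-a+90)%180-90)
    return np.round(d,1),round(r,1)
E
python3 - <<'E'
from h import *
np.set_printoptions(precision=1,suppress=True)
t=load('top0');s=load('side0')
print('plat side'); 
for p in((100,15),(635,10),(632,378),(60,402)): print(onz(s,255+p[0]/14,190+p[1]/14,76))
print('plat top')
for p in((108,86),(290,97),(278,250),(97,240)): print(onz(t,290+p[0]/4.5,120+p[1]/4.5,76))
print('base top')
for p in((50,72),(636,107),(632,310),(37,277)): print(onz(t,290+p[0]/4.5,120+p[1]/4.5,12))
print('post top',two(t,(290+40/4.5,120+146/4.5),s,(255+300/14,190+210/14)))
print('smallboxes',onz(t,274,193,35),onz(t,190,205,35),'putty',onz(t,278,230,20),'glue',onz(t,446,235,10),'screw',onz(t,331,235,10))
print(rel((540,-150,240),-64-0),rel((497,350,200),-16.1))
E
```

```text
plat side
[667.4  -7.9  76. ]
[557.   -0.1  76. ]
[559.7 115.3  76. ]
[670.2 113.1  76. ]
plat top
[668.1 109.1  76. ]
[664.  -13.3  76. ]
[558.   -6.3  76. ]
[561.3 113.3  76. ]
base top
[699.6 151.1  12. ]
[ 686.4 -265.3   12. ]
[ 538.7 -258.4   12. ]
[550.2 154.9  12. ]
post top (array([610.2, 148.8, 147.3]), np.float64(14.51980084376164))
smallboxes [506.9 226.4  35. ] [462.5 480.2  35. ] putty [395.9 210.5  20. ] glue [ 395.7 -303.6   10. ] screw [386.3  49.2  10. ]
(array([ 420.8, -279.2,   -9.1]), np.float64(-0.2)) (array([ 599.9, -747.9,   31.6]), np.float64(-48.1))
```

>>> arm_command:
  plan:
    - [[420,-280,-10,0],[420,-280,-10,0],[420,-280,-10,0],[420,-280,-10,0],[420,-280,-10,0],[420,-280,-10,0],[420,-280,-10,0],[420,-280,-10,0],[420,-280,-10,0],[420,-280,-10,0],[600,-748,30,-48],[600,-748,30,-48],[600,-748,30,-48],[600,-748,30,-48],[600,-748,30,-48],[600,-748,30,-48],[600,-748,30,-48],[600,-748,30,-48],[600,-748,30,-48],[600,-748,30,-48]]
  hand: 1

```text
time: 2.1
tcp_pos: [497.4, 344.3, 201.3]
eef_rot: [[0.279, 0.96, -0.0], [0.96, -0.279, -0.001], [-0.001, -0.0, -1.0]]
contact_force: [1.7, 0.3, -0.7]
opening: 85.5
```

```bash
python3 - <<'E'
from h import *
s=manip.sense();print(s['time'],s['tcp_pos'],s['eef_rot'],rel((497,350,60),-16.1),rel((497,350,8),-16.1))
E
```

```text
2.1 [497.38162567 344.27602714 201.29752483] [[ 2.78845131e-01  9.60336008e-01 -3.81047253e-04]
 [ 9.60335832e-01 -2.78845323e-01 -6.13541545e-04]
 [-6.95459282e-04 -1.94850259e-04 -9.99999739e-01]] (array([  5.5,  -1.9, 141.3]), np.float64(-0.1)) (array([  5.5,  -1.9, 193.3]), np.float64(-0.1))
```

>>> arm_command:
  plan:
    - [[0,0,50,0],[0,0,100,0],[0,0,130,0],[0,0,140,0],[0,0,140,0]]

```text
time: 2.6
tcp_pos: [497.1, 342.2, 60.7]
eef_rot: [[0.278, 0.96, -0.002], [0.96, -0.278, -0.001], [-0.002, -0.002, -1.0]]
contact_force: [0.4, -0.4, 0.2]
opening: 85.6
```

```bash
python3 - <<'E'
from h import *
s=manip.sense();print(s['time'],s['tcp_pos'],rel((497,350,8),-16.1))
c=cap('top','top1');c2=cap('side','side1')
a=c['color'][150:240,180:290];b=c2['color'][220:340,260:400]
a=cv2.resize(a,(550,450));b=cv2.resize(b,None,fx=3.75,fy=3.75)
cv2.imwrite('pics/g1.png',cv2.cvtColor(np.vstack([cv2.resize(a,(525,429))])[:, :],cv2.COLOR_RGB2BGR)); cv2.imwrite('pics/g1s.png',cv2.cvtColor(b,cv2.COLOR_RGB2BGR))
E
```

```text
2.6 [497.11354363 342.16981842  60.7337984 ] (array([ 7.6, -2.2, 52.7]), np.float64(-0.1))
```

View pics/g1s.png

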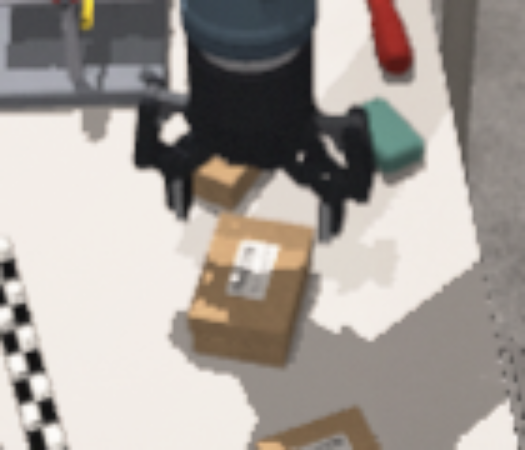

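The fingers straddle the largest box. At 60 mm height they are still about 8 mm short in y, so I'll correct that, go down and close.

>>> arm_command:
  plan:
    - [[7.5,-2,0,0],[7.5,-2,25,0],[7.5,-2,45,0],[7.5,-2,52,0],[7.5,-2,52,0]]

```text
time: 3.2
tcp_pos: [498.0, 350.9, 10.1]
eef_rot: [[0.278, 0.96, -0.0], [0.96, -0.278, 0.0], [0.0, -0.0, -1.0]]
contact_force: [-0.8, 0.1, 0.1]
opening: 85.2
```

>>> arm_command:
  plan:
    - [[0,0,0,0],[0,0,0,0],[0,0,0,0],[0,0,0,0],[0,0,0,0],[0,0,0,0],[0,0,0,0]]
  hand: 0.5

```text
time: 3.9
tcp_pos: [499.2, 351.5, 11.6]
eef_rot: [[0.279, 0.96, 0.002], [0.96, -0.279, 0.002], [0.002, 0.002, -1.0]]
contact_force: [-0.3, 0.5, 6.1]
opening: 62.9
```

>>> arm_command:
  plan:
    - [[0,0,-10,0],[0,0,-30,0],[0,0,-70,0],[0,0,-120,0],[0,0,-160,0],[0,0,-160,0],[0,0,-160,0]]
  hand: 0.5

```text
time: 4.6
tcp_pos: [498.6, 350.6, 171.5]
eef_rot: [[0.279, 0.96, 0.002], [0.96, -0.279, 0.001], [0.002, 0.002, -1.0]]
contact_force: [0.1, -0.8, -0.8]
opening: 63.1
```

```bash
python3 - <<'E'
from h import *
s=manip.sense();print(s['time'],s['tcp_pos'],s['contact_force'],s['opening'],rel((614,53,168),-1.7))
c2=cap('side','side2')
b=c2['color'][150:340,230:420]
cv2.imwrite('pics/g2s.png',cv2.cvtColor(cv2.resize(b,None,fx=3,fy=3),cv2.COLOR_RGB2BGR))
E
```

```text
4.6 [498.56028643 350.63437775 171.45121526] [ 0.06448851 -0.82399541 -0.79105461] 63.070632257153825 (array([-253.7,  193.8,    3.4]), np.float64(-14.5))
```

View pics/g2s.png

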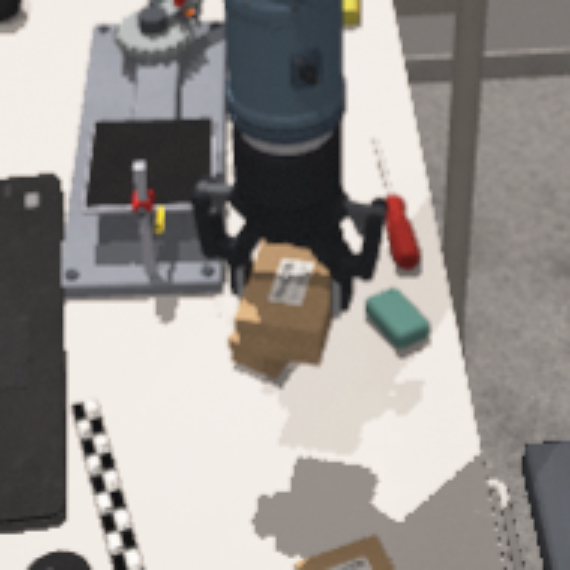

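>>> arm_command:
  plan:
    - [[-40,30,-12,0],[-80,61,-15,-5],[-120,92,-15,-10],[-160,122,-15,-14.5],[-200,153,-15,-14.5],[-230,176,-15,-14.5],[-246,188,-15,-14.5],[-253.7,193.8,-10,-14.5],[-253.7,193.8,0,-14.5],[-253.7,193.8,0,-14.5],[-253.7,193.8,0,-14.5]]

```text
time: 5.75
tcp_pos: [612.3, 55.3, 169.0]
eef_rot: [[0.026, 1.0, -0.002], [1.0, -0.026, 0.001], [0.001, -0.002, -1.0]]
contact_force: [-0.2, 1.1, -0.1]
opening: 62.8
```

```bash
python3 - <<'E'
from h import *
s=manip.sense();print(s['time'],s['tcp_pos'],s['contact_force'],s['opening'],rel((614,55,89),-1.7))
c2=cap('side','side3');c=cap('top','top3')
b=c2['color'][120:260,220:360];a=c['color'][110:210,270:450]
cv2.imwrite('pics/g3s.png',cv2.cvtColor(cv2.resize(b,None,fx=4,fy=4),cv2.COLOR_RGB2BGR))
cv2.imwrite('pics/g3t.png',cv2.cvtColor(cv2.resize(a,None,fx=4,fy=4),cv2.COLOR_RGB2BGR))
E
```

```text
5.75 [612.33787983  55.27223652 169.01772737] [-0.22956732  1.13210513 -0.12371904] 62.805303560862626 (array([-0.3,  1.8, 80. ]), np.float64(0.2))
```

View pics/g3s.png

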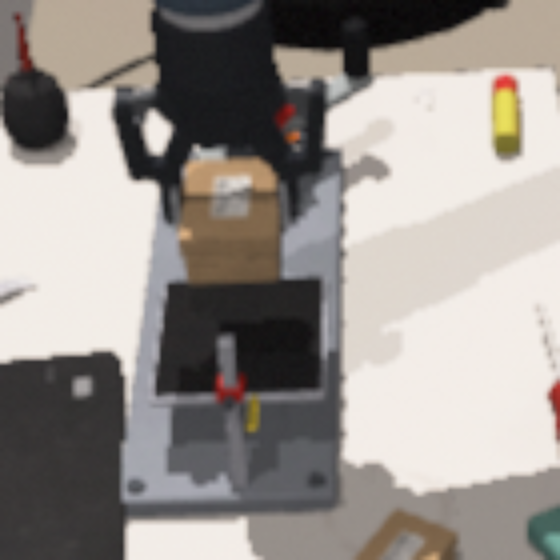

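View pics/g3t.png

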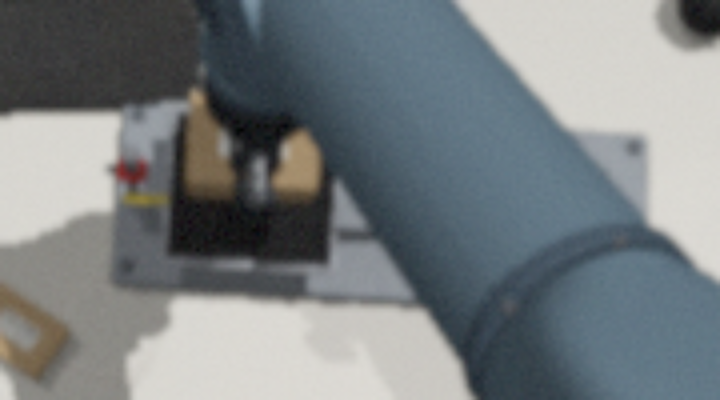

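>>> arm_command:
  plan:
    - [[0,1.5,35,0],[0,1.5,60,0],[0,1.5,72,0],[0,1.5,76,0],[0,1.5,78,0],[0,1.5,79,0],[0,1.5,79,0]]

```text
time: 6.55
tcp_pos: [615.7, 52.9, 91.8]
eef_rot: [[0.029, 1.0, 0.002], [1.0, -0.029, 0.0], [0.0, 0.002, -1.0]]
contact_force: [-0.0, -0.2, 0.2]
opening: 62.8
```

>>> arm_command:
  plan:
    - [[0,-2,1,0],[0,-2,2,0],[0,-2,3,0],[0,-2,3.5,0],[0,-2,3.5,0]]

```text
time: 7.05
tcp_pos: [613.0, 52.7, 87.6]
eef_rot: [[0.029, 1.0, -0.0], [1.0, -0.029, -0.0], [-0.0, -0.0, -1.0]]
contact_force: [-1.2, -0.9, 3.6]
opening: 62.9
```

Light contact, 3.6 N. I'll release and retreat straight up.

>>> arm_command:
  plan:
    - [[0,0,0,0],[0,0,0,0],[0,0,0,0],[0,0,0,0],[0,0,0,0],[0,0,-15,0],[0,0,-45,0],[0,0,-95,0],[0,0,-130,0],[0,0,-130,0]]
  hand: 1

```text
time: 8.05
tcp_pos: [616.6, 53.9, 224.3]
eef_rot: [[0.029, 1.0, 0.011], [1.0, -0.029, 0.001], [0.002, 0.011, -1.0]]
contact_force: [0.5, 0.9, 0.6]
opening: 85.5
```

```bash
python3 - <<'E'
from h import *
s=manip.sense();print(s['time'],s['tcp_pos'],s['contact_force'],s['opening'],s['joint_pos'])
print(rel((560,-150,220),-45),rel((582,-199,220),-45))
c2=cap('side','side4')
b=c2['color'][120:260,220:360]
cv2.imwrite('pics/g4s.png',cv2.cvtColor(cv2.resize(b,None,fx=4,fy=4),cv2.COLOR_RGB2BGR))
E
```

```text
8.05 [616.56656534  53.89286123 224.32448761] [0.47688638 0.85433164 0.56292481] 85.48567879367266 [ 0.18923764  0.53294493 -0.49150289  1.61956871  0.28170354  1.0488898
 -0.41258047]
(array([-205.5,  -50.6,    3.4]), np.float64(43.3)) (array([-253.8,  -27.2,    3.6]), np.float64(43.3))
```

View pics/g4s.png

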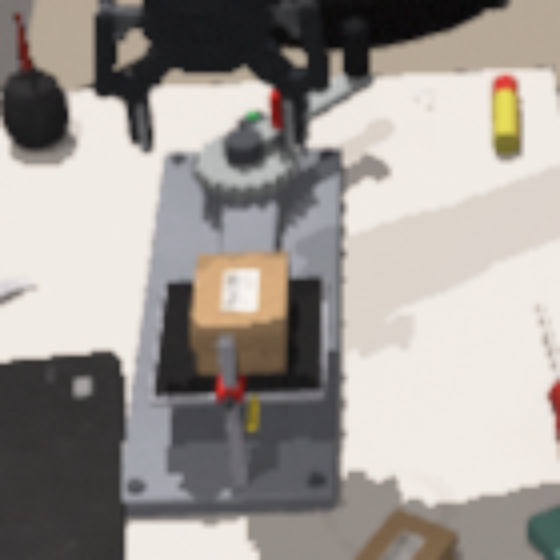

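The box stands square on the platform. Next the pawl lever, straddling the tab with the jaws half open and pushing square to the handle.

>>> arm_command:
  plan:
    - [[-50,-4,0,0],[-100,-8,0,8],[-150,-12,0,16],[-200,-16,0,24],[-240,-20,0,32],[-264,-22,20,40],[-264,-22,50,44],[-264,-22,80,44],[-264,-22,84,44],[-264,-22,84,44]]
  hand: 0.6

```text
time: 9.1
tcp_pos: [582.5, -209.9, 132.6]
eef_rot: [[0.715, 0.699, -0.002], [0.699, -0.715, 0.001], [-0.001, -0.002, -1.0]]
contact_force: [-0.1, 0.4, 0.4]
opening: 51.1
```

```bash
python3 - <<'E'
from h import *
s=manip.sense();print(s['time'],s['tcp_pos'],s['contact_force'],s['opening'])
print(rel((587.4,-209.4,90),-45.5))
c2=cap('side','side5');c=cap('top','top5')
b=c2['color'][100:240,220:360];a=c['color'][120:210,290:450]
cv2.imwrite('pics/g5s.png',cv2.cvtColor(cv2.resize(b,None,fx=4,fy=4),cv2.COLOR_RGB2BGR))
cv2.imwrite('pics/g5t.png',cv2.cvtColor(cv2.resize(a,None,fx=5,fy=5),cv2.COLOR_RGB2BGR))
E
```

```text
9.1 [ 582.53210286 -209.87280517  132.58657027] [-0.09014841  0.41417409  0.40529302] 51.149794209341
(array([ 3.9,  3.2, 42.6]), np.float64(-0.1))
```

View pics/g5s.png

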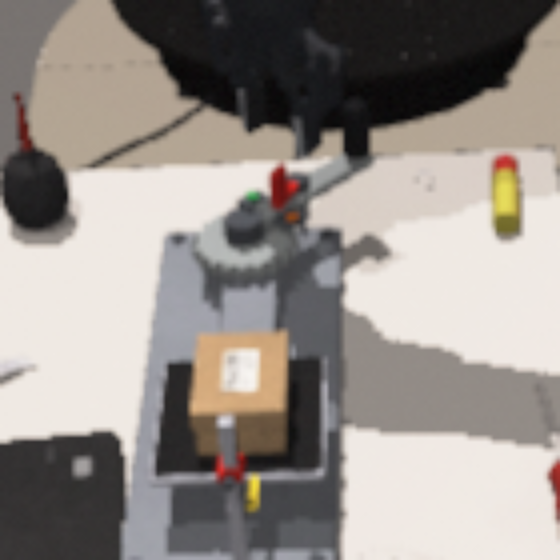

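View pics/g5t.png

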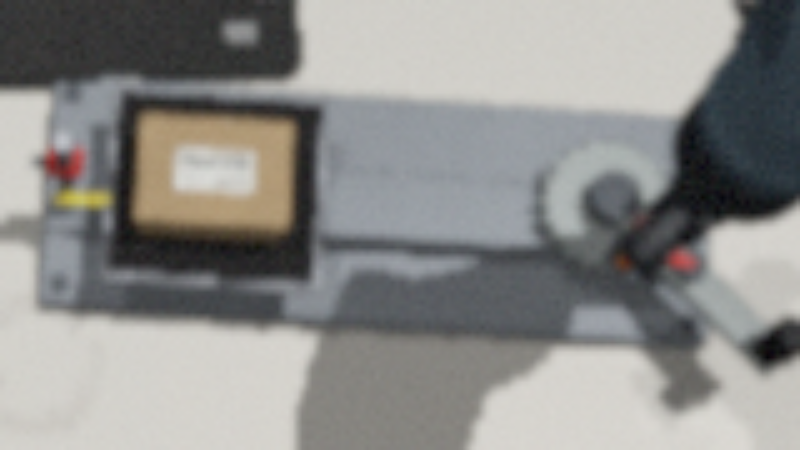

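>>> arm_command:
  plan:
    - [[4,3,0,0],[4,3,15,0],[4,3,30,0],[4,3,40,0],[4,3,43,0],[4,3,43,0]]

```text
time: 9.8
tcp_pos: [587.7, -209.5, 89.3]
eef_rot: [[0.715, 0.699, -0.002], [0.699, -0.715, 0.001], [-0.001, -0.002, -1.0]]
contact_force: [-0.7, 0.4, 0.5]
opening: 51.4
```

```bash
python3 - <<'E'
from h import *
np.set_printoptions(precision=1,suppress=True)
s=manip.sense();print(s['time'],s['tcp_pos'],s['contact_force'],s['opening'])
print(rel((609.8,-232.2,90),-45.5))
c=load('top5')
q=np.array([onz(c,290+p[0]/5,120+p[1]/5,116) for p in((135,110),(300,120),(295,238),(130,225))]);print('box',q.mean(0),q)
q=np.array([onz(c,290+p[0]/5,120+p[1]/5,76) for p in((128,95),(322,107),(309,278),(112,265))]);print('plat',q.mean(0),q)
c2=cap('side','side6');
b=c2['color'][110:210,260:360]
cv2.imwrite('pics/g6s.png',cv2.cvtColor(cv2.resize(b,None,fx=5,fy=5),cv2.COLOR_RGB2BGR))
E
```

```text
9.8 [ 587.7 -209.5   89.3] [-0.7  0.4  0.5] 51.44029748804625
(array([-0. , 31.7, -0.7]), np.float64(-0.2))
box [608.8  52.3 116. ] [[645.7  99.7 116. ]
 [642.4   3.4 116. ]
 [571.1   5.5 116. ]
 [576.1 100.7 116. ]]
plat [613.3  48.9  76. ] [[668.6 104.3  76. ]
 [664.5 -13.1  76. ]
 [557.8  -6.4  76. ]
 [562.4 110.8  76. ]]
```

View pics/g6s.png

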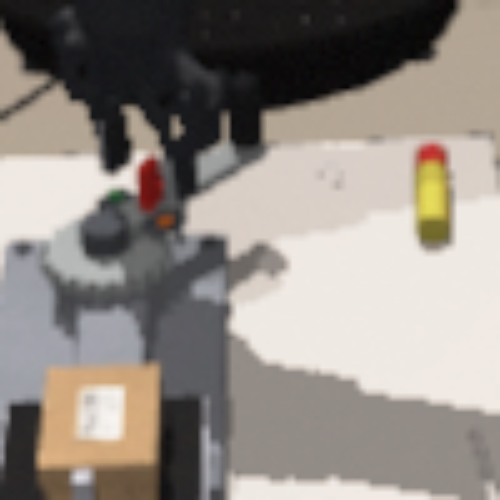

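>>> arm_command:
  plan:
    - [[0,3,0,0],[0,7,0,0],[0,11,0,0],[0,15,0,0],[0,19,0,0],[0,23,0,0],[0,26,0,0],[0,28,0,0],[0,28,0,0]]

```text
time: 10.75
tcp_pos: [608.4, -228.9, 90.1]
eef_rot: [[0.715, 0.699, 0.0], [0.699, -0.715, 0.001], [0.001, -0.001, -1.0]]
contact_force: [0.4, 3.9, 0.1]
opening: 51.3
```

>>> arm_command:
  plan:
    - [[0,1,0,0],[0,2,0,0],[0,3,0,0],[0,3,0,0]]

```text
time: 11.15
tcp_pos: [609.9, -230.4, 90.1]
eef_rot: [[0.715, 0.699, -0.001], [0.699, -0.715, 0.002], [0.001, -0.002, -1.0]]
contact_force: [-1.1, 5.7, -0.6]
opening: 51.5
```

```bash
python3 - <<'E'
from h import *
s=manip.sense();print(s['time'],s['tcp_pos'],s['contact_force'],s['opening'])
print(rel((609.8,-232.2,90),-45.5))
c2=cap('side','side7');
b=c2['color'][110:210,260:360]
cv2.imwrite('pics/g7s.png',cv2.cvtColor(cv2.resize(b,None,fx=5,fy=5),cv2.COLOR_RGB2BGR))
E
```

```text
11.15 [ 609.93901519 -230.44376572   90.06092036] [-1.09489212  5.66385835 -0.55084096] 51.49126276253942
(array([-1.3,  1.2,  0.1]), np.float64(-0.1))
```

View pics/g7s.png

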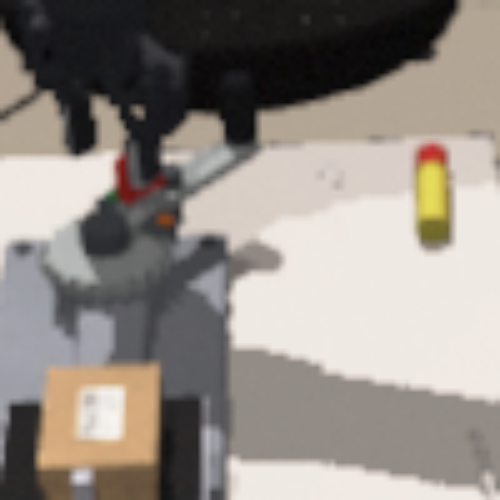

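The lever is moving, with about 6 N of friction. I'll push on until it meets the stop, which should show as a rise in force.

>>> arm_command:
  plan:
    - [[0,1,0,0],[0,2,0,0],[0,3,0,0],[0,3,0,0]]

```text
time: 11.6
tcp_pos: [612.1, -232.3, 90.1]
eef_rot: [[0.715, 0.699, -0.001], [0.699, -0.715, 0.002], [0.001, -0.002, -1.0]]
contact_force: [-1.5, 6.6, 1.1]
opening: 51.3
```

>>> arm_command:
  plan:
    - [[0,1,0,0],[0,2,0,0],[0,2,0,0]]

```text
time: 11.9
tcp_pos: [613.5, -233.8, 90.1]
eef_rot: [[0.715, 0.699, -0.001], [0.699, -0.715, 0.002], [0.001, -0.002, -1.0]]
contact_force: [-1.1, 6.6, -0.1]
opening: 51.5
```

>>> arm_command:
  plan:
    - [[0,1,0,0],[0,2,0,0],[0,2,0,0]]

```text
time: 12.2
tcp_pos: [614.7, -235.3, 90.0]
eef_rot: [[0.715, 0.699, -0.001], [0.699, -0.715, 0.002], [0.001, -0.002, -1.0]]
contact_force: [-0.8, 6.9, 0.9]
opening: 51.4
```

```bash
python3 - <<'E'
from h import *
s=manip.sense();print(s['time'],s['tcp_pos'],s['contact_force'],s['opening'])
c2=cap('side','side8');
b=c2['color'][120:180,265:335]
cv2.imwrite('pics/g8s.png',cv2.cvtColor(cv2.resize(b,None,fx=10,fy=10,interpolation=cv2.INTER_CUBIC),cv2.COLOR_RGB2BGR))
E
```

```text
12.2 [ 614.74641644 -235.29686276   90.0402134 ] [-0.82114827  6.91317193  0.92883473] 51.40024382631311
```

View pics/g8s.png

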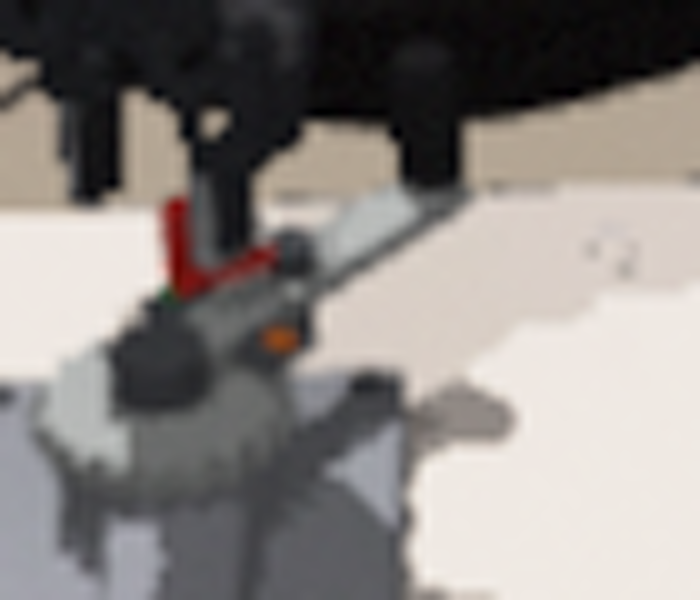

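>>> arm_command:
  plan:
    - [[0,1,0,0],[0,2,0,0],[0,2,0,0]]

```text
time: 12.55
tcp_pos: [615.9, -236.8, 90.0]
eef_rot: [[0.715, 0.699, -0.002], [0.699, -0.715, 0.002], [0.0, -0.003, -1.0]]
contact_force: [-2.2, 7.4, 1.0]
opening: 51.1
```

>>> arm_command:
  plan:
    - [[0,1,0,0],[0,2,0,0],[0,2,0,0]]

```text
time: 12.85
tcp_pos: [616.1, -236.9, 89.8]
eef_rot: [[0.715, 0.7, -0.004], [0.7, -0.715, 0.004], [-0.0, -0.006, -1.0]]
contact_force: [-5.6, 9.4, 4.8]
opening: 50.8
```

```bash
python3 - <<'E'
from h import *
s=manip.sense();print(s['time'],s['tcp_pos'],s['contact_force'],s['opening'])
c2=cap('side','side9');
b=c2['color'][120:180,265:335]
cv2.imwrite('pics/g9s.png',cv2.cvtColor(cv2.resize(b,None,fx=10,fy=10,interpolation=cv2.INTER_CUBIC),cv2.COLOR_RGB2BGR))
E
```

```text
12.85 [ 616.09379356 -236.90751081   89.81903493] [-5.62865356  9.3836026   4.83947372] 50.793222362973665
```

View pics/g9s.png

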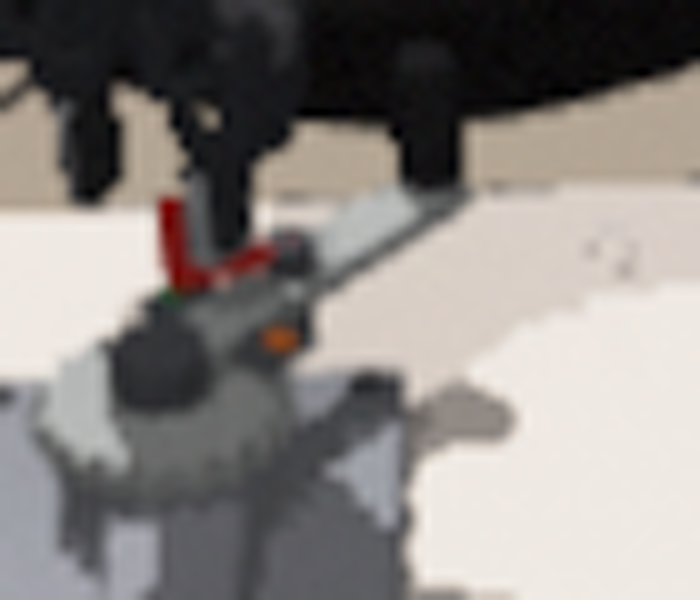

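The tool has stopped moving and the force rose: 2 mm was commanded and 0.2 mm happened, so the lever is at its green stop. I'll back off, lift, and go over to the knob.

>>> arm_command:
  plan:
    - [[0,-5,0,0],[0,-10,0,0],[0,-12,-20,0],[0,-12,-60,0],[0,-12,-90,0],[0,-12,-90,0]]

```text
time: 13.5
tcp_pos: [612.5, -233.5, 185.8]
eef_rot: [[0.716, 0.698, 0.009], [0.698, -0.716, -0.004], [0.003, 0.01, -1.0]]
contact_force: [0.1, -0.2, -0.3]
opening: 51.4
```

```bash
python3 - <<'E'
from h import *
np.set_printoptions(precision=3,suppress=True)
s=manip.sense();print(s['time'],s['tcp_pos'],s['contact_force'],s['opening'],s['joint_pos'])
print(rel((521,-277,180),-70))
c2=cap('side','side10');
b=c2['color'][120:180,265:335]
cv2.imwrite('pics/g10s.png',cv2.cvtColor(cv2.resize(b,None,fx=10,fy=10,interpolation=cv2.INTER_CUBIC),cv2.COLOR_RGB2BGR))
E
```

```text
13.5 [ 612.466 -233.466  185.756] [ 0.082 -0.206 -0.278] 51.418450827986966 [ 0.47   0.602 -0.257  1.56   0.175  0.993 -0.637]
(array([-95.9, -32.7,   5.1]), np.float64(24.3))
```

View pics/g10s.png

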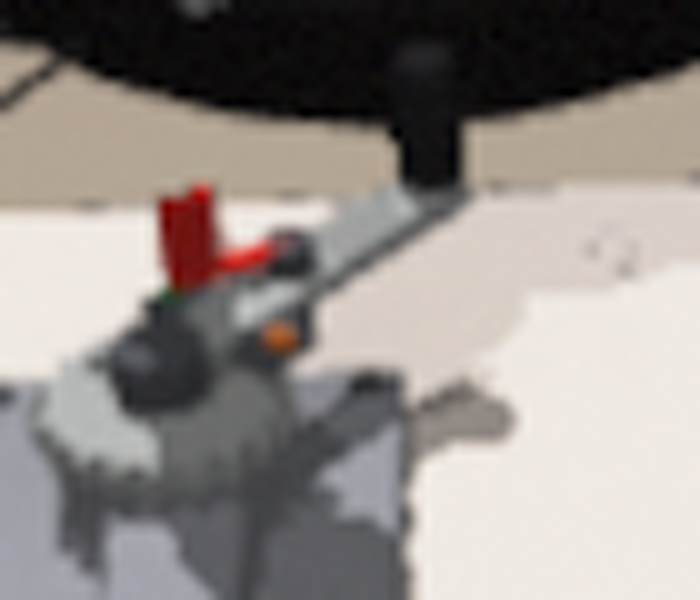

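The lever tab now stands over the green dot, which it hides at crop px (170,295); the orange dot is uncovered. Next, the knob.

>>> arm_command:
  plan:
    - [[-45,-15,0,8],[-80,-27,2,16],[-96,-33,4,24],[-96,-33,4,24],[-96,-33,4,24],[-96,-33,4,24]]
  hand: 0.8

```text
time: 14.15
tcp_pos: [518.8, -273.8, 176.1]
eef_rot: [[0.936, 0.351, 0.001], [0.351, -0.936, 0.0], [0.001, -0.0, -1.0]]
contact_force: [0.0, -0.2, -0.6]
opening: 68.1
```

```bash
python3 - <<'E'
from h import *
s=manip.sense();print(s['time'],s['tcp_pos'],s['contact_force'],s['opening'])
print(rel((521,-277,90),-70))
E
```

```text
14.15 [ 518.77258891 -273.78398093  176.09828132] [ 0.01774424 -0.16693054 -0.63277078] 68.11642963306288
(array([ 0.9,  3.8, 86.1]), np.float64(0.5))
```

>>> arm_command:
  plan:
    - [[1,3.5,10,0],[1,3.5,50,0],[1,3.5,80,0],[1,3.5,86,0],[1,3.5,86,0]]

```text
time: 14.65
tcp_pos: [519.5, -277.0, 89.2]
eef_rot: [[0.937, 0.349, -0.002], [0.349, -0.937, 0.001], [-0.001, -0.002, -1.0]]
contact_force: [-0.1, 0.5, 0.9]
opening: 68.3
```

>>> arm_command:
  plan:
    - [[0,0,0,0],[0,0,0,0],[0,0,0,0],[0,0,0,0],[0,0,0,0],[0,0,0,0]]
  hand: 0.15

```text
time: 15.25
tcp_pos: [521.6, -279.9, 92.6]
eef_rot: [[0.938, 0.347, 0.005], [0.347, -0.938, -0.004], [0.003, 0.005, -1.0]]
contact_force: [1.3, -3.9, 4.8]
opening: 23.3
```

```bash
python3 - <<'E'
from h import *
s=manip.sense();print(s['time'],s['tcp_pos'],s['contact_force'],s['opening'],s['eef_rot'])
c2=cap('side','side11');
b=c2['color'][80:180,245:365]
cv2.imwrite('pics/g11s.png',cv2.cvtColor(cv2.resize(b,None,fx=6,fy=6,interpolation=cv2.INTER_CUBIC),cv2.COLOR_RGB2BGR))
E
```

```text
15.25 [ 521.60304087 -279.91823647   92.58419762] [ 1.2750607  -3.88232537  4.83648164] 23.32700210444792 [[ 0.93802091  0.34654573  0.00477762]
 [ 0.34656369 -0.93801939 -0.00363753]
 [ 0.00322093  0.00506783 -0.99998197]]
```

View pics/g11s.png

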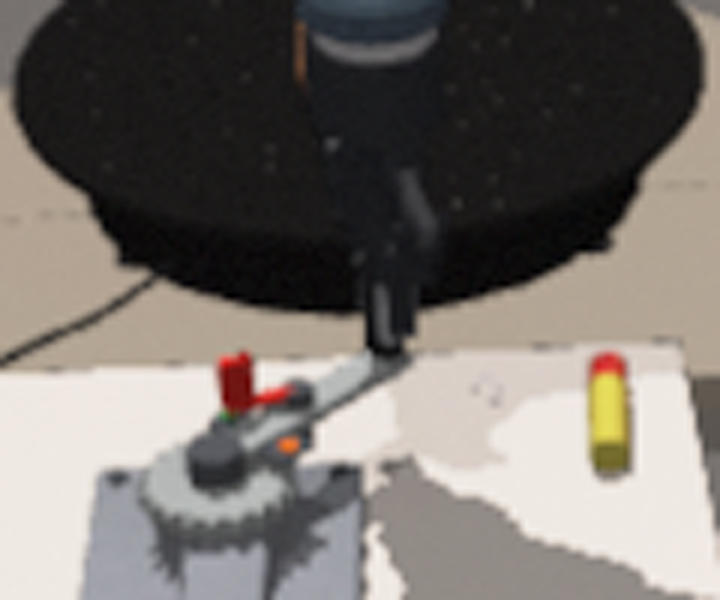

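```bash
cat > arc.py <<'E'
from h import *
C=np.array([613,-187.]);R0=130;p0=np.radians(225.4)
def pos(th): return C+R0*np.array([np.cos(p0-th),np.sin(p0-th)])
def theta(p):
    d=np.array(p[:2])-C; return (p0-np.arctan2(d[1],d[0])+np.pi)%(2*np.pi)-np.pi, np.hypot(*d)
def rows(ths,th0):
    R=np.array(manip.sense()['eef_rot'])[:2,:2]
    return [np.round(R.T@(pos(t)-pos(th0)),1).tolist() for t in ths]
E
python3 - <<'E'
from arc import *
for t,r in zip(np.arange(0.1,1.16,.1),rows(np.arange(0.1,1.16,.1),0)):print(round(t,2),r)
print(rows([1.15],0))
E
```

```text
0.1 [-4.9, -12.0]
0.2 [-8.6, -24.5]
0.3 [-11.1, -37.2]
0.4 [-12.2, -50.2]
0.5 [-12.1, -63.2]
0.6 [-10.6, -76.1]
0.7 [-7.9, -88.8]
0.8 [-3.9, -101.2]
0.9 [1.3, -113.1]
1.0 [7.7, -124.4]
1.1 [15.1, -135.1]
[[19.2, -140.1]]
```

>>> arm_command:
  plan:
    - [[-2.5,-6,0,0],[-5,-12,0,0],[-8.5,-24.5,0,0],[-11,-37,0,0],[-12,-50,0,0],[-12,-63,0,0],[-10.5,-76,0,0],[-8,-89,0,0],[-4,-101,0,0],[1.5,-113,0,0],[7.5,-124.5,0,0],[15,-135,0,0],[19,-140,0,0],[19,-140,0,0],[19,-140,0,0]]

```text
time: 16.8
tcp_pos: [494.7, -141.9, 92.6]
eef_rot: [[0.938, 0.347, 0.012], [0.347, -0.938, -0.003], [0.01, 0.007, -1.0]]
contact_force: [11.4, -6.2, -3.2]
opening: 23.5
```

```bash
cat >> arc.py <<'E'
def status(tag):
    s=manip.sense();print(s['time'],np.round(s['tcp_pos'],1),np.round(s['contact_force'],1),round(s['opening'],1),'theta,r',np.round(theta(s['tcp_pos']),3))
    c2=cap('side','s'+tag);c=cap('top','t'+tag)
    b=cv2.resize(c2['color'][110:250,230:330],None,fx=4,fy=4,interpolation=cv2.INTER_CUBIC)
    g=cv2.resize(c2['color'][185:235,260:300],None,fx=10,fy=10,interpolation=cv2.INTER_CUBIC)
    g=np.vstack([g,np.zeros((60,400,3),np.uint8)])
    cv2.imwrite(f'pics/{tag}.png',cv2.cvtColor(np.hstack([b,g]),cv2.COLOR_RGB2BGR))
E
python3 -c "
from arc import *
status('a1')"
```

```text
16.8 [ 494.7 -141.9   92.6] [11.4 -6.2 -3.2] 23.5 theta,r [  1.156 126.607]
```

View pics/a1.png

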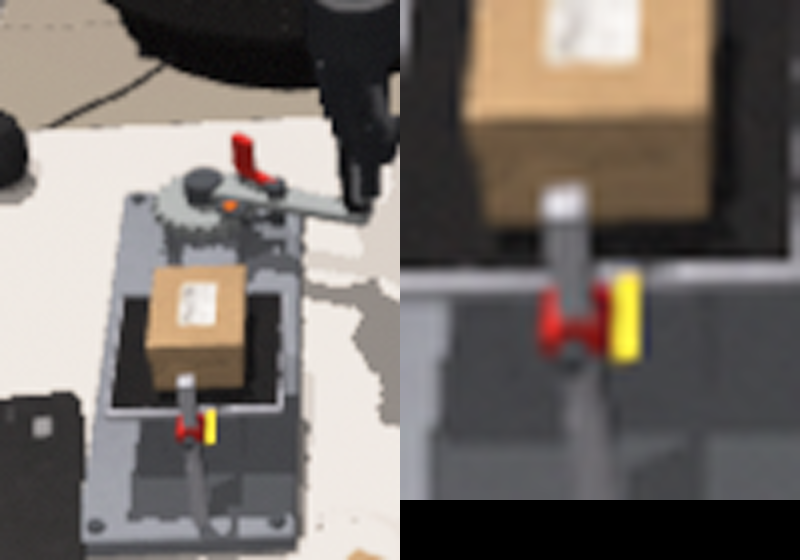

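```bash
python3 - <<'E'
from arc import *
np.set_printoptions(precision=1,suppress=True)
s0=load('side0');t0=load('top0')
print('post top side',onz(s0,255+300/14,190+212/14,145),'top',onz(t0,290+40/4.5,120+146/4.5,145))
for n in('side0','side4','sa1','top0','ta1'):
    c=load(n);hsv=cv2.cvtColor(c['color'],cv2.COLOR_RGB2HSV)
    for nm,lo,hi in(('yel',(22,110,90),(36,255,255)),('red',(0,120,70),(8,255,255)),('red2',(172,120,70),(180,255,255))):
        m=cv2.inRange(hsv,lo,hi); k=np.zeros_like(m)
        if 's' == n[0]: k[195:240,265:295]=1
        else: k[145:170,293:315]=1
        ys,xs=np.nonzero(m*k)
        if len(xs): print(n,nm,len(xs),xs.mean(),ys.mean(),(xs.min(),xs.max(),ys.min(),ys.max()))
for z in (60,68,70,90,102,106): print(z,proj(s0,[(605,130,z),(617,143,z)]),proj(t0,[(605,130,z),(617,143,z)]))
cv2.imwrite('pics/gt.png',cv2.cvtColor(np.hstack([cv2.resize(load(n)['color'][140:170,290:320],None,fx=13,fy=13,interpolation=cv2.INTER_NEAREST) for n in('top0','ta1')]),cv2.COLOR_RGB2BGR))
cv2.imwrite('pics/gs.png',cv2.cvtColor(np.hstack([cv2.resize(load(n)['color'][195:235,265:295],None,fx=13,fy=13,interpolation=cv2.INTER_NEAREST) for n in('side0','sa1')]),cv2.COLOR_RGB2BGR))
E
```

```text
post top side [617.5 143.  145. ] top [603.4 150.  145. ]
side0 yel 26 282.88461538461536 223.07692307692307 (np.int64(281), np.int64(284), np.int64(218), np.int64(227))
side0 red 31 277.16129032258067 216.3548387096774 (np.int64(273), np.int64(281), np.int64(213), np.int64(219))
side0 red2 3 279.0 217.0 (np.int64(278), np.int64(280), np.int64(213), np.int64(219))
side4 yel 25 282.88 223.28 (np.int64(281), np.int64(284), np.int64(219), np.int64(227))
side4 red 26 277.03846153846155 216.65384615384616 (np.int64(274), np.int64(280), np.int64(213), np.int64(219))
side4 red2 6 277.0 217.33333333333334 (np.int64(274), np.int64(280), np.int64(214), np.int64(219))
sa1 yel 24 282.0 216.5 (np.int64(281), np.int64(283), np.int64(213), np.int64(220))
sa1 red 29 277.1034482758621 216.9655172413793 (np.int64(274), np.int64(280), np.int64(214), np.int64(220))
sa1 red2 2 276.5 216.5 (np.int64(275), np.int64(278), np.int64(214), np.int64(219))
top0 yel 24 306.125 159.375 (np.int64(302), np.int64(311), np.int64(158), np.int64(161))
top0 red 16 302.4375 152.75 (np.int64(299), np.int64(305), np.int64(151), np.int64(155))
top0 red2 7 302.57142857142856 153.71428571428572 (np.int64(301), np.int64(304), np.int64(152), np.int64(155))
ta1 yel 29 305.6551724137931 156.9655172413793 (np.int64(301), np.int64(310), np.int64(156), np.int64(158))
ta1 red 20 302.8 152.55 (np.int64(299), np.int64(306), np.int64(150), np.int64(154))
ta1 red2 5 304.2 152.0 (np.int64(301), np.int64(306), np.int64(151), np.int64(153))
60 [[283.8 225.9]
 [279.3 229.4]] [[306.5 160.5]
 [302.4 156.6]]
68 [[283.6 223.7]
 [279.1 227.2]] [[306.5 159.8]
 [302.3 155.8]]
70 [[283.5 223.2]
 [279.  226.7]] [[306.4 159.6]
 [302.3 155.6]]
90 [[283.  217.6]
 [278.4 221.1]] [[306.3 157.7]
 [302.1 153.7]]
102 [[282.6 214.2]
 [278.  217.7]] [[306.2 156.5]
 [302.  152.5]]
106 [[282.5 213.1]
 [277.9 216.5]] [[306.2 156.1]
 [301.9 152. ]]
```

View pics/gt.png

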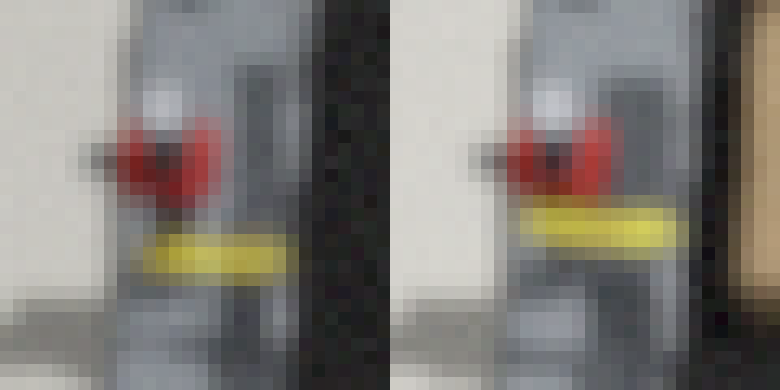

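View pics/gs.png

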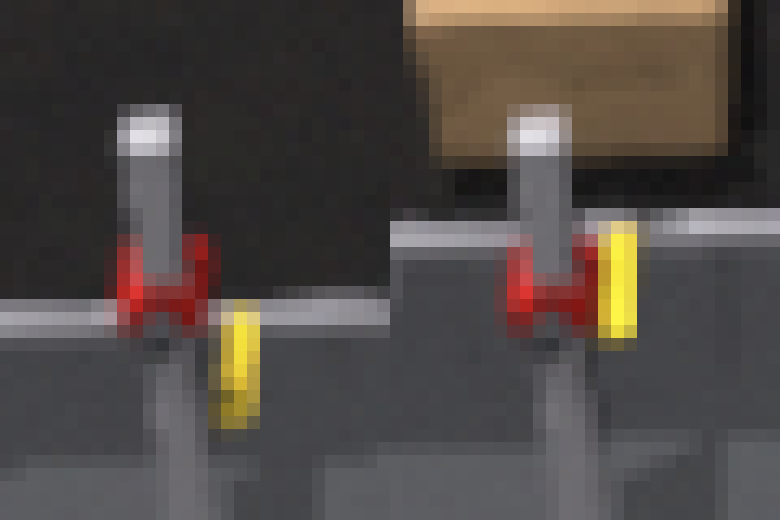

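```bash
python3 - <<'E'
from arc import *
np.set_printoptions(precision=1,suppress=True)
s0=load('side0');t0=load('top0')
print('ptr0',two(t0,(306.4,159.5),s0,(283.0,222.6)))
print('collar',two(t0,(302.5,151.3),s0,(277.2,215.9)))
# after: top cols 520..690 ->290+(520-390)/13, side rows 222..338
print('ptr1',two(t0,(290+(605-390)/13-.5,140+231/13-.5),s0,(265+(618-390)/13-.5,195+280/13-.5)))
print('posttop',two(t0,(290+163/13-.5,140+105/13-.5),s0,(265+150/13-.5,195+132/13-.5)))
E
```

```text
ptr0 (array([605.5, 130. ,  71.9]), np.float64(1.572416011102847))
collar (array([618.9, 141.4, 106.9]), np.float64(0.2777087710159579))
ptr1 (array([605.8, 130.5,  95.6]), np.float64(2.486294499373241))
posttop (array([618.2, 141.5, 145.3]), np.float64(0.6097550720916575))
```

Red collar is at 106.9 mm and the post top checks out at 145.3 mm against the given 145. The pointer is now at 95.6 mm, up from 71.9, so about 11 mm remain. Next is the return stroke, then a second stroke up in parts.

>>> arm_command:
  plan:
    - [[-4,5,0,0],[-11.5,15.5,0,0],[-17.5,27,0,0],[-23,39,0,0],[-27,51,0,0],[-29.5,64,0,0],[-31,77,0,0],[-31,90,0,0],[-30,103,0,0],[-27.5,115.5,0,0],[-24,128,0,0],[-21.5,134,0,0],[-21.5,134,0,0],[-21.5,134,0,0]]

```text
time: 18.3
tcp_pos: [516.8, -274.6, 92.5]
eef_rot: [[0.938, 0.347, 0.004], [0.347, -0.938, -0.003], [0.003, 0.004, -1.0]]
contact_force: [-0.3, -1.7, 7.2]
opening: 23.7
```

```bash
python3 -c "
from arc import *
status('a2')
th0=.05
for t in (.1,.2,.3,.4,.5,.6,.7,.8): print(t,rows([t],th0))
"
```

```text
18.3 [ 516.8 -274.6   92.5] [-0.3 -1.7  7.2] 23.7 theta,r [5.30000e-02 1.30124e+02]
0.1 [[-2.3, -6.1]]
0.2 [[-6.0, -18.5]]
0.3 [[-8.4, -31.3]]
0.4 [[-9.6, -44.2]]
0.5 [[-9.4, -57.2]]
0.6 [[-8.0, -70.1]]
0.7 [[-5.3, -82.9]]
0.8 [[-1.3, -95.2]]
```

View pics/a2.png

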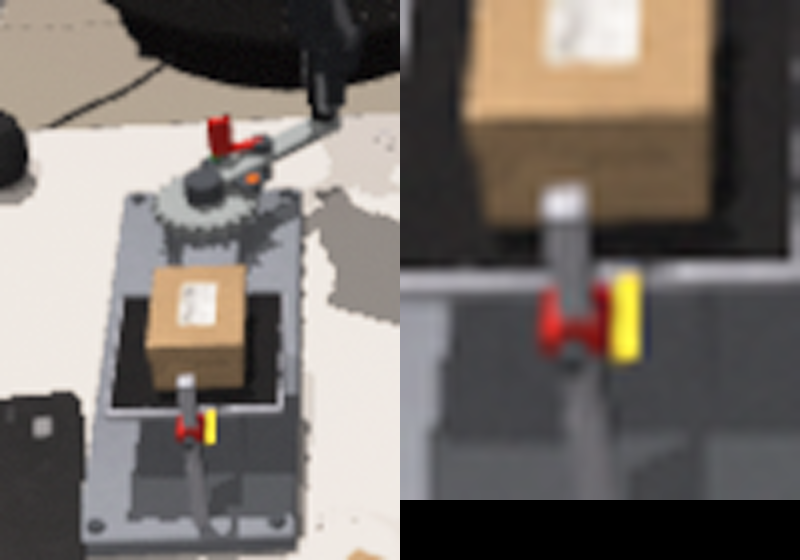

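>>> arm_command:
  plan:
    - [[-2.5,-6,0,0],[-6,-18.5,0,0],[-8.5,-31.5,0,0],[-9.5,-44,0,0],[-9.5,-57,0,0],[-9.5,-57,0,0],[-9.5,-57,0,0]]

```text
time: 19.1
tcp_pos: [489.8, -222.9, 92.5]
eef_rot: [[0.937, 0.348, 0.007], [0.348, -0.937, -0.002], [0.006, 0.004, -1.0]]
contact_force: [3.3, -0.3, 7.1]
opening: 23.6
```

```bash
cat >> arc.py <<'E'
def ptr(tag):
    # platform front edge & pointer sub-pixel rows in side view, relative to side0
    out=[]
    for n in('side0','sa1',tag):
        c=load(n)['color'].astype(float)
        y=np.clip((c[195:240,278:288,0]+c[195:240,278:288,1])/2-c[195:240,278:288,2]-40,0,None)
        out.append(((y*np.arange(195,240)[:,None]).sum()/y.sum(),y.sum()))
    print('yellow rows side0,sa1,now',np.round(out,2).tolist(),'rise since sa1 mm',round((out[1][0]-out[2][0])/.281,1))
E
python3 -c "
from arc import *
status('a3');ptr('sa2');ptr('sa3')
for t in (.6,.7,.8,.9,1.,1.1,1.2): print(t,rows([t],.5))
"
```

```text
19.1 [ 489.8 -222.9   92.5] [ 3.3 -0.3  7.1] 23.6 theta,r [  0.509 128.376]
yellow rows side0,sa1,now [[222.09, 2032.5], [214.33, 3149.0], [214.35, 3130.0]] rise since sa1 mm -0.1
yellow rows side0,sa1,now [[222.09, 2032.5], [214.33, 3149.0], [214.58, 2925.0]] rise since sa1 mm -0.9
0.6 [[1.5, -12.9]]
0.7 [[4.2, -25.6]]
0.8 [[8.2, -38.0]]
0.9 [[13.4, -49.9]]
1.0 [[19.8, -61.2]]
1.1 [[27.3, -71.8]]
1.2 [[35.8, -81.7]]
```

View pics/a3.png

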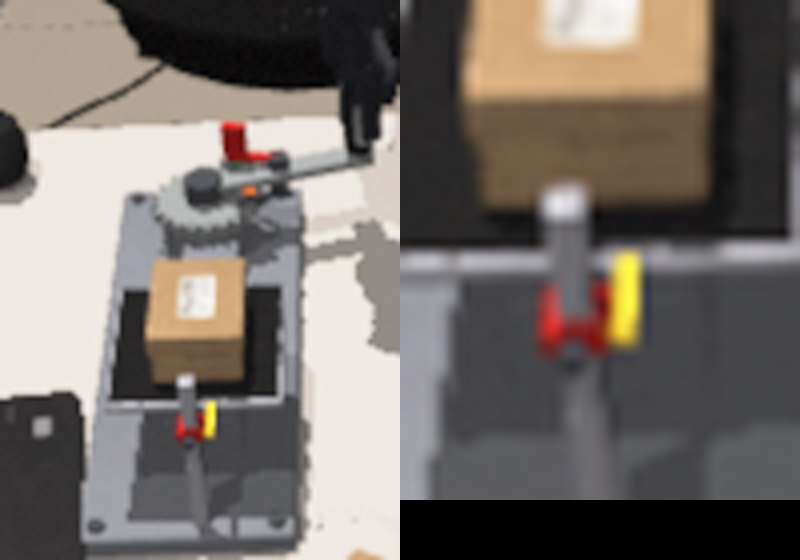

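>>> arm_command:
  plan:
    - [[1.5,-13,0,0],[3.5,-23,0,0],[3.5,-23,0,0],[3.5,-23,0,0]]

```text
time: 19.6
tcp_pos: [485.9, -200.4, 92.5]
eef_rot: [[0.937, 0.348, 0.008], [0.348, -0.937, -0.002], [0.007, 0.005, -1.0]]
contact_force: [6.0, -0.3, 4.7]
opening: 23.6
```

```bash
cat >> arc.py <<'E'
def ptr(tag):
    c=load(tag)['color'];hsv=cv2.cvtColor(c,cv2.COLOR_RGB2HSV).astype(float)
    sub=c[195:240,279:287].astype(float); h=hsv[195:240,279:287]
    w=np.clip(np.minimum(sub[...,0],sub[...,1])-sub[...,2],0,None)*(h[...,0]>=24)*(h[...,0]<36)*(h[...,1]>90)
    i=np.argwhere(w>0); 
    col=load(tag)['color'][195:240,279:287]
    # platform bright edge row at clear columns 286..300 : max-gradient centroid
    g=cv2.cvtColor(c,cv2.COLOR_RGB2GRAY).astype(float)[195:235,286:298].mean(1)
    k=g.argmax(); ww=np.clip(g[k-3:k+4]-60,0,None)
    print(tag,'yel centroid %.2f'%((w*np.arange(195,240)[:,None]).sum()/w.sum()),'rows',195+i[:,0].min(),195+i[:,0].max(),'plate edge %.2f'%(195+k-3+(ww*np.arange(7)).sum()/ww.sum()))
E
python3 -c "
from arc import *
status('a4')
for n in('side0','side4','sa1','sa2','sa3','sa4'):ptr(n)
cv2.imwrite('pics/gs4.png',cv2.cvtColor(np.hstack([cv2.resize(load(n)['color'][195:235,265:295],None,fx=13,fy=13,interpolation=cv2.INTER_NEAREST) for n in('sa3','sa4')]),cv2.COLOR_RGB2BGR))
"
```

```text
19.6 [ 485.9 -200.4   92.5] [ 6.  -0.3  4.7] 23.6 theta,r [  0.687 127.772]
side0 yel centroid 222.55 rows 218 227 plate edge 218.84
side4 yel centroid 223.74 rows 220 227 plate edge 219.19
sa1 yel centroid 216.77 rows 213 220 plate edge 212.10
sa2 yel centroid 216.54 rows 213 220 plate edge 212.10
sa3 yel centroid 213.95 rows 210 218 plate edge 210.32
sa4 yel centroid 212.98 rows 209 217 plate edge 209.25
```

View pics/gs4.png

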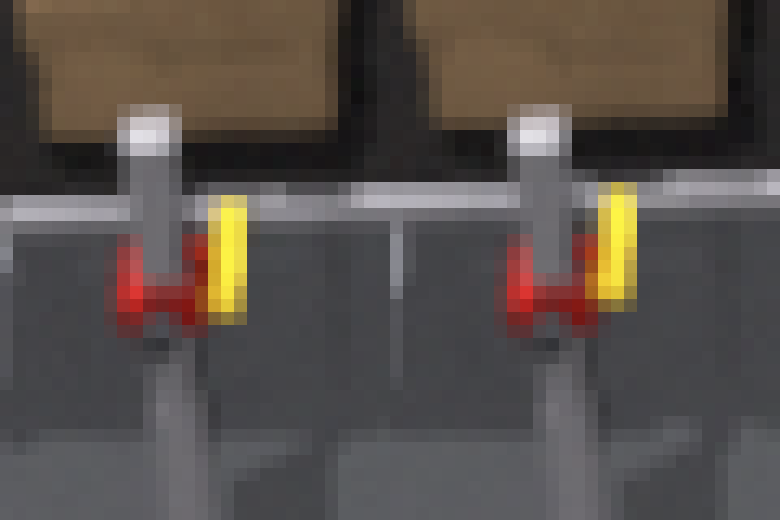

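```bash
python3 -c "
from arc import *
cv2.imwrite('pics/gt4.png',cv2.cvtColor(np.hstack([cv2.resize(load(n)['color'][140:170,290:320],None,fx=13,fy=13,interpolation=cv2.INTER_NEAREST) for n in('ta3','ta4')]),cv2.COLOR_RGB2BGR))
c=load('sa4');print(proj(c,[(605.5,130.2,106.9),(618.9,141.4,106.9),(605.5,130.2,103),(605.5,130.2,71.9)]))
for n in('top0','ta1','ta4'):
    c=load(n);hsv=cv2.cvtColor(c['color'],cv2.COLOR_RGB2HSV)
    m=cv2.inRange(hsv,(22,90,90),(36,255,255))[145:170,293:315];ys,xs=np.nonzero(m);print(n,xs.mean()+293,ys.mean()+145,xs.min()+293,xs.max()+293)
"
```

```text
[[282.28788455 212.86196561]
 [277.13819501 215.911641  ]
 [282.40158588 213.97748617]
 [283.29286526 222.72715275]]
top0 306.375 159.25 301 312
ta1 306.0 157.0 301 311
ta4 305.8285714285714 156.05714285714285 300 312
```

View pics/gt4.png

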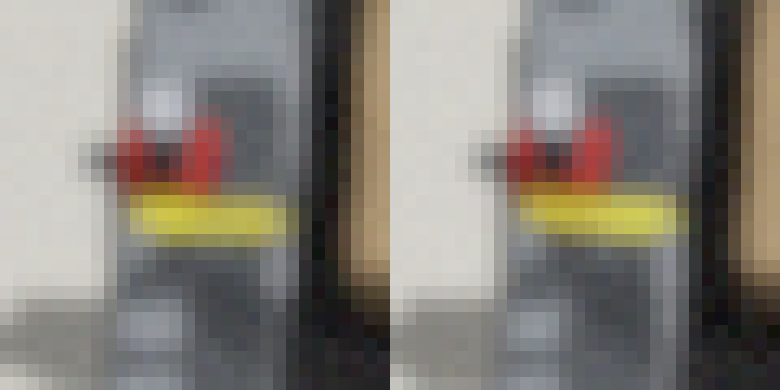

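>>> arm_command:
  plan:
    - [[1,-3,0,0],[1.5,-6,0,0],[1.5,-6,0,0],[1.5,-6,0,0]]

```text
time: 20.1
tcp_pos: [485.6, -195.0, 92.6]
eef_rot: [[0.938, 0.348, 0.009], [0.348, -0.938, -0.003], [0.008, 0.006, -1.0]]
contact_force: [6.5, -2.7, 3.1]
opening: 23.8
```

```bash
python3 -c "
from arc import *
status('a5')
for n in('sa3','sa4','sa5'):ptr(n)
cs=[load('sa5')]+[cap('side','sb%d'%i) for i in range(5)]
im=np.mean([c['color'].astype(float) for c in cs],0).astype(np.uint8)
cv2.imwrite('pics/gs5.png',cv2.cvtColor(cv2.resize(im[195:235,262:297],None,fx=15,fy=15,interpolation=cv2.INTER_CUBIC),cv2.COLOR_RGB2BGR))
f=im.astype(int)
for col in range(272,285): print(col,[int(2*f[r,col,0]-f[r,col,1]-f[r,col,2]) for r in range(208,224)],[int(min(f[r,col,0],f[r,col,1])-f[r,col,2]) for r in range(206,222)] if col>279 else '')
"
```

```text
20.1 [ 485.6 -195.    92.6] [ 6.5 -2.7  3.1] 23.8 theta,r [  0.729 127.652]
sa3 yel centroid 213.95 rows 210 218 plate edge 210.32
sa4 yel centroid 212.98 rows 209 217 plate edge 209.25
sa5 yel centroid 212.95 rows 209 217 plate edge 209.09
272 [1, -2, -2, -2, -2, -3, -5, -6, -5, -5, -4, -5, -3, -4, -3, -4] 
273 [2, -1, -1, -2, -4, 2, 17, 29, 40, 61, 63, 39, 15, -4, -6, -4] 
274 [1, -2, -1, -2, -3, 64, 158, 194, 232, 276, 234, 151, 73, 2, -5, -5] 
275 [-1, -1, -2, -2, -2, 67, 159, 197, 259, 335, 293, 170, 77, 7, -3, -4] 
276 [-2, 0, -1, -1, -1, 0, 0, -1, 82, 187, 182, 74, 8, -3, -4, -2] 
277 [-1, -2, -2, -1, -1, -2, -1, -2, 46, 158, 157, 18, -7, -5, -1, -2] 
278 [-2, -3, -2, 1, -2, 0, -2, 6, 57, 158, 190, 88, 20, -2, -2, 1] 
279 [-1, -1, -1, -1, 13, 115, 150, 88, 127, 182, 216, 183, 76, 0, 0, 0] 
280 [0, 3, 10, 20, 36, 178, 242, 198, 209, 194, 172, 139, 70, -2, -3, -3] [0, -1, -2, -3, 2, 12, 14, 18, 38, 52, 77, 74, 18, 1, -2, -2]
281 [0, 77, 145, 168, 173, 195, 220, 223, 215, 207, 94, 31, 8, -4, -5, -6] [-1, -1, -4, 49, 97, 110, 115, 121, 132, 137, 153, 131, 36, -3, -4, -4]
282 [0, 126, 191, 193, 193, 197, 200, 200, 201, 190, 51, -4, -6, -5, -4, -5] [0, -1, -4, 94, 173, 173, 173, 169, 164, 162, 163, 128, 31, -4, -5, -4]
283 [-1, 86, 156, 174, 179, 176, 142, 136, 132, 85, 7, -4, -5, -5, -3, -5] [-1, -1, -5, 52, 124, 142, 147, 126, 94, 90, 86, 55, 5, -4, -4, -4]
284 [-1, -2, -1, -1, -4, -5, -4, -6, -5, -4, -5, -5, -5, -4, -5, -5] [0, -1, -5, -6, -5, -3, -3, -4, -4, -5, -4, -4, -4, -4, -4, -4]
```

View pics/gs5.png

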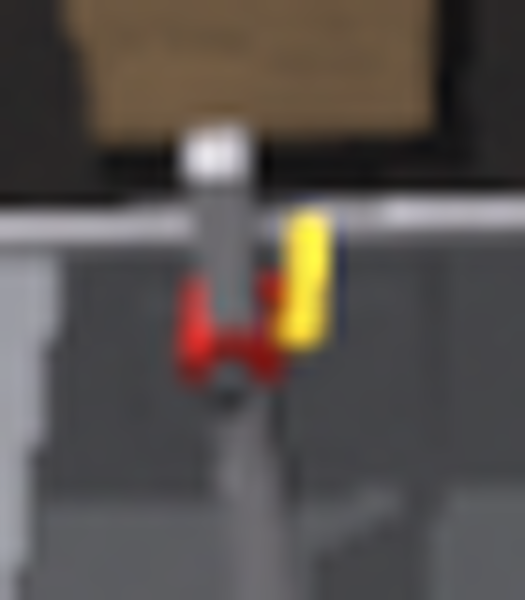

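Pointer about 105.7 mm and collar about 105.0 mm (sub-pixel edges), so they are level to within about 1 mm. I'll swing back to parking.

```bash
python3 -c "
from arc import *
for t in (.65,.55,.45,.35,.25,.15,.08,.0,-.03): print(t,rows([t],.727))
"
```

```text
0.65 [[-2.5, 9.7]]
0.55 [[-4.6, 22.5]]
0.45 [[-5.4, 35.5]]
0.35 [[-4.9, 48.5]]
0.25 [[-3.1, 61.3]]
0.15 [[-0.1, 74.0]]
0.08 [[2.8, 82.6]]
0.0 [[6.8, 92.2]]
-0.03 [[8.5, 95.7]]
```

>>> arm_command:
  plan:
    - [[-2.5,9.5,0,0],[-4.5,22.5,0,0],[-5.5,35.5,0,0],[-5,48.5,0,0],[-3,61.5,0,0],[0,74,0,0],[3,82.5,0,0],[5,88,0,0],[7,92,0,0],[8,94.5,0,0],[8,94.5,0,0]]

```text
time: 21.55
tcp_pos: [522.8, -281.1, 92.5]
eef_rot: [[0.938, 0.347, 0.003], [0.347, -0.938, -0.002], [0.002, 0.003, -1.0]]
contact_force: [-1.7, -0.5, 9.8]
opening: 23.7
```

```bash
python3 -c "
from arc import *
status('a6');ptr('sa6')
"
```

```text
21.55 [ 522.8 -281.1   92.5] [-1.7 -0.5  9.8] 23.7 theta,r [-1.40000e-02  1.30373e+02]
sa6 yel centroid 212.95 rows 209 217 plate edge 209.09
```

View pics/a6.png

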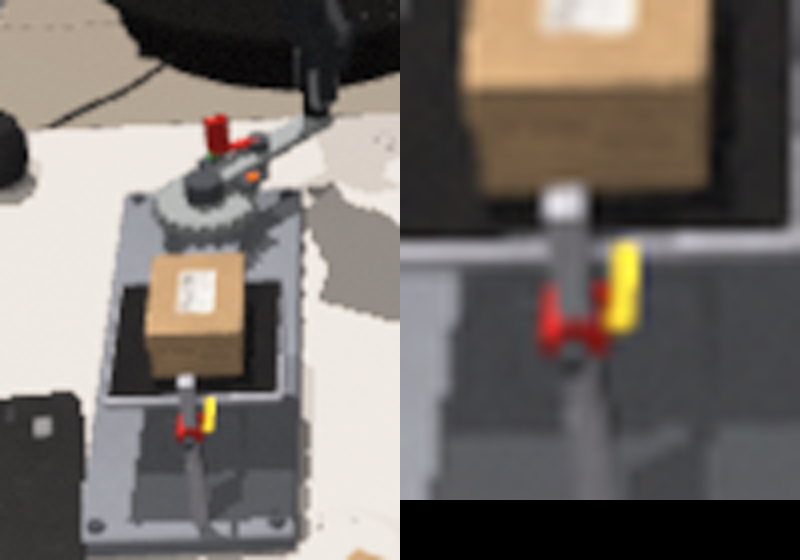

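>>> arm_command:
  plan:
    - [[1,2,0,0],[2,4,0,0],[2,4,0,0]]

```text
time: 21.95
tcp_pos: [525.7, -284.1, 92.5]
eef_rot: [[0.938, 0.347, 0.002], [0.347, -0.938, -0.002], [0.001, 0.003, -1.0]]
contact_force: [-2.2, -1.6, 11.7]
opening: 23.6
```

>>> arm_command:
  plan:
    - [[1,2,0,0],[1,2,0,0],[1,2,0,0]]

```text
time: 22.25
tcp_pos: [526.5, -284.8, 92.5]
eef_rot: [[0.938, 0.347, 0.001], [0.347, -0.938, -0.001], [0.0, 0.001, -1.0]]
contact_force: [-4.4, 1.5, 13.5]
opening: 23.6
```

>>> arm_command:
  plan:
    - [[1.5,3,0,0],[1.5,3,0,0],[1.5,3,0,0]]

```text
time: 22.55
tcp_pos: [526.7, -285.0, 92.4]
eef_rot: [[0.938, 0.348, -0.005], [0.348, -0.938, 0.002], [-0.004, -0.004, -1.0]]
contact_force: [-11.7, 7.1, 22.9]
opening: 23.7
```

Stop reached: the tool moves only 0.2 mm while the force climbs. I'll relax, open and lift off.

>>> arm_command:
  plan:
    - [[-1.5,-3,0,0],[-1.5,-3,0,0]]

```text
time: 22.75
tcp_pos: [526.5, -284.8, 92.5]
eef_rot: [[0.938, 0.347, 0.001], [0.347, -0.938, -0.001], [0.0, 0.002, -1.0]]
contact_force: [-3.9, -0.3, 12.4]
opening: 23.6
```

>>> arm_command:
  plan:
    - [[0,0,0,0],[0,0,0,0],[0,0,0,0],[0,0,0,0],[0,0,-10,0],[0,0,-40,0],[0,0,-85,0],[0,0,-120,0],[0,0,-120,0]]
  hand: 0.8

```text
time: 23.65
tcp_pos: [529.7, -285.7, 216.6]
eef_rot: [[0.938, 0.347, 0.009], [0.347, -0.938, -0.004], [0.007, 0.007, -1.0]]
contact_force: [0.5, -0.2, 0.3]
opening: 68.3
```

```bash
python3 -c "
from arc import *
status('a7');ptr('sa7');print(rel((400,-420,260)))
"
```

```text
23.65 [ 529.7 -285.7  216.6] [ 0.5 -0.2  0.3] 68.3 theta,r [-7.70000e-02  1.29132e+02]
sa7 yel centroid 212.86 rows 209 217 plate edge 209.09
(array([-165.9,   83.1,  -48.5]), 0)
```

View pics/a7.png

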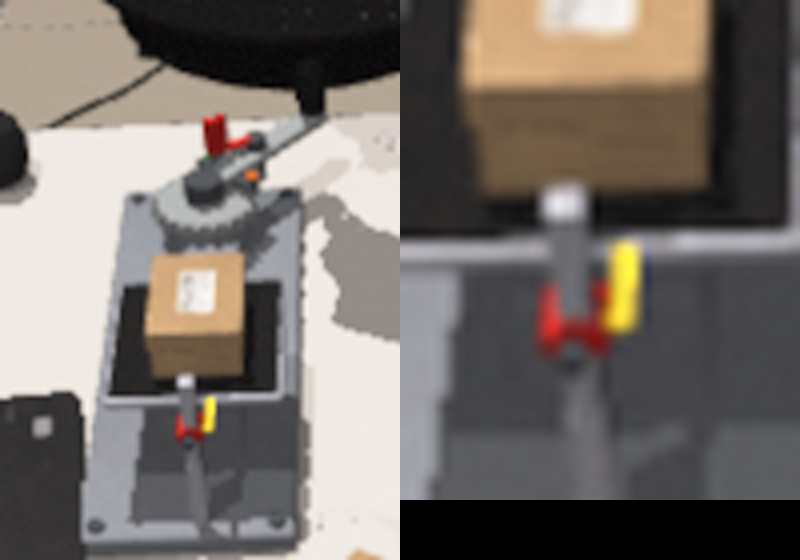

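>>> arm_command:
  plan:
    - [[-40,20,-20,0],[-80,40,-40,0],[-120,60,-48,0],[-160,80,-48,0],[-160,80,-48,0],[-160,80,-48,0],[-160,80,-48,0]]

```text
time: 24.45
tcp_pos: [404.9, -413.2, 257.4]
eef_rot: [[0.937, 0.349, -0.001], [0.349, -0.937, 0.002], [0.0, -0.002, -1.0]]
contact_force: [0.7, 0.8, 0.1]
opening: 68.6
```

```bash
python3 -c "
from arc import *
status('a8');ptr('sa8')
c=load('ta8')
cv2.imwrite('pics/g8a.png',cv2.cvtColor(cv2.resize(c['color'][120:250,255:475],None,fx=3.6,fy=3.6,interpolation=cv2.INTER_CUBIC),cv2.COLOR_RGB2BGR))
cv2.imwrite('pics/g8b.png',cv2.cvtColor(np.hstack([cv2.resize(load(n)['color'][140:200,390:460],None,fx=5.7,fy=5.7,interpolation=cv2.INTER_CUBIC) for n in('top0','ta8')]),cv2.COLOR_RGB2BGR))
"
```

```text
24.45 [ 404.9 -413.2  257.4] [0.7 0.8 0.1] 68.6 theta,r [-3.50000e-02  3.07342e+02]
sa8 yel centroid 212.86 rows 209 217 plate edge 209.08
```

View pics/g8a.png

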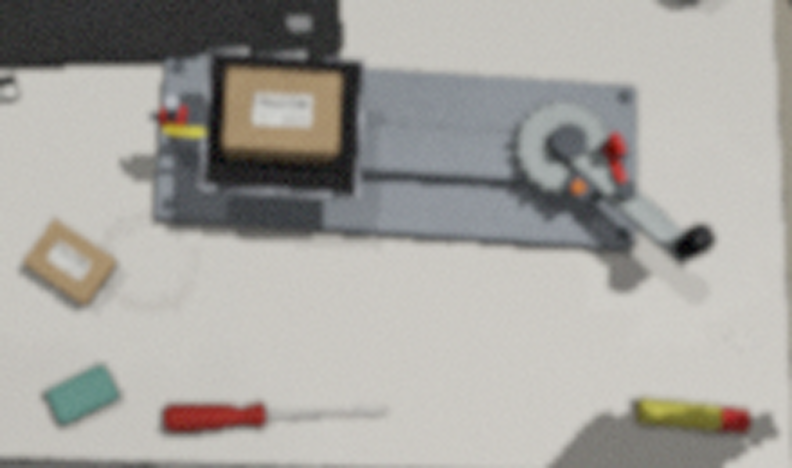

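View pics/g8b.png

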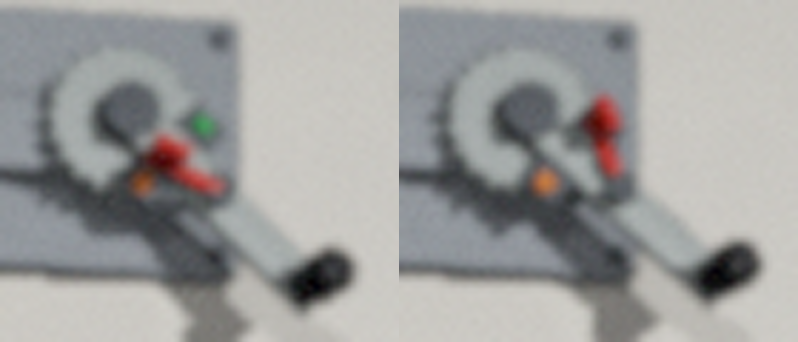

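```bash
python3 -c "
from rig import manip
print(manip.job_done(), manip.sense()['time'])"
```

```text
the job is handed in; nothing more can be done
the job is handed in; nothing more can be done
```

I did the whole job in the order asked and handed it in, with the robot clock at about 24.5 s of the 72 s allowed. The hand-in reports no verdict, so these are my own last checks.

- **Box:** The largest box, 89 x 63 mm as I measured it, stands square on the platform. It is within about 4 mm of the middle.
- **Pawl lever:** I pushed it until it met its stop. In the last pictures it covers the green dot and the orange dot is clear.
- **Height:** Two strokes brought the pointer to about 105.7 mm against about 105.0 mm for the red mark. My estimates of the mark ranged from about 103.4 to 106.9 mm, so the height is sure only to about 2 mm. The pointer did not drop during the return to parking.
- **Handle:** I pushed it until it met the parking stop. That was about 0.05 rad past where it stood at the start, which suggests it had not been fully parked.
- **Other things:** The last pictures show the putty, screwdriver, glue stick and smaller boxes where they were. The arm is clear of everything.

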